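# Lean the washed rack plates, nest the sample cups and light the stack

## Robot

A 6-joint arm with a two-finger parallel gripper is mounted at the origin on the work surface. World frame = base frame: x ahead of the robot, y to its left, z up, the work surface at z = 0. Lengths are in mm, angles in rad, forces in N, time in s.
With the tool pointing down it reaches from about 250 to 775 mm from the base axis. Payload 4 kg.
Tool frame: the origin (TCP) lies at the centre of the arm's flange, where the gripper is bolted on; the fingertips stand 173 mm ahead of it and the grasp point (between the pads) lies 155 mm ahead of it; z points along the fingers, y is the line along which they close (so a half turn about z gives the same grasp; the last joint's range is limited). The gripper opens to 85 mm and grips with 20 to 120 N. Pads are 22 mm wide; open, the fingers measure 114 mm over their backs; the gripper's body (76 mm by 85 mm) begins 54 mm behind the grasp point. The pads swing forward as they close: fully open they stand 13 mm farther back than shut.
Start: joints at [-1.435, 0.087, 1.371, -0, 1.684, -0.103], TCP at [130.089, -534.394, 404.741] pointing down, gripper open.
Joint ranges: [-3.1, 3.1], [-0.76, 2.03], [0.27, 2.55], [-1.08, 4.22], [0.17, 2.65], [-2.57, 2.57]. Speed limits (rad/s): [2.79, 2.79, 3.14, 3.14, 3.14, 3.14].

## Interface

Orientations are given as a unit quaternion [w, x, y, z].
In Python, from bench import sensors, optics, manip gives the robot as it stands. The module is installed in compiled form; this text tells all that it offers.
- The arm moves only by the tool carry_out, never from a script. Its arguments are lists of equal length, an entry for each row: "gripper": the opening, from 0 (shut) to 1 (fully open); "offset": the shift along the tool's x, y, z in cm, a list of three; "delta_rot": the turn, a rotation vector about the tool's x, y, z in degrees, a list of three. A call has 1 to 12 rows; each row is the pose to reach, as a shift and turn from the pose commanded when the call began, along the tool's axes at that moment; what a row does not reach only later rows make up. A row lasts 1/8 s, in which the tool goes at most 62.5 mm and 10.7 degrees, less where a joint would pass 70% of its speed; a pose out of reach is approached as far as the arm can. A call with a gripper value outside its range is refused whole. The fingers move at their own pace and stop on an object; the grip force is fixed at half the most. Time passes only in rows, so rows that repeat a pose let the fingers close. It gives the time, the measured TCP pose, the force, the opening and the grip force at its end, in the units of the state.
- sensors.get_obs(): the state, without advancing time (a new reading comes with each control period).
- optics.snapshot(name): name is "scene" or "side" or "wrist"; returns (picture, depth): 420x560x3 uint8, blue, green, red; 420x560 float32, mm along the optical axis (not along the pixel's ray), 0 where there is no reading.
- optics.camera_model(name): a dict with "fx", "fy", "cx", "cy" (pixels), "R" (3x3) and "t" (3): a world point X has camera coordinates R X + t; the wrist camera has in their place "mount" (4x4, takes a point from camera to tool coordinates, whose origin is the TCP and whose axes are the flange's). Camera axes: x right, y down, z forward; pixel columns grow to the right and rows downward; lengths in mm; the calibration is good to about 2 mm. A picture is of the moment at which its call begins: read the wrist's pose just before it. camera_model takes no time and is no camera call.
- manip.finish_job(): hands the job in; it is judged then, once.
The state is a dict: "clock": time; "q": joint angles; "joint_vel": joint speeds; "joint_efforts": joint torques, N m; "ee_pos": TCP position; "orientation": TCP orientation; "ft_force": force on the tool from outside, world axes, zero at the start; "ft_torque": the same for the moment, N m; "grip_width": opening from 0.0 (shut) to 1.0 (fully open); "gripper_force": force on a finger pad.
Only numpy, scipy, OpenCV 4.12 (cv2) and the standard library are available. Lean on these libraries where they do the work, as an engineer would, in place of code of your own. Each camera call takes 0.05 s, during which the arm holds its last target. There are 200 camera calls.

## Task

Put the washed ware in order for the count: lean every rack plate from the drip stand against the splash wall of the draining rack, side by side and square to the wall, each with its foot on the tray floor behind the blue kerb so that it cannot slide. Nest every white cup upright into the blue cup on the green coaster, one stack, still centred on the coaster; once all cups are in, swing the lamp by its red grip so that its head is straight over the coaster, and leave it there. Leave the bottles, jar and timer where they are.

Things in the scene. Friction and masses are not known exactly. Their poses are not given: they have to be found in the camera images.
- rack_floor (a point): Fixed draining rack: steel tray, 240 mm wide; point: middle of its floor (8 mm above the table). x runs from the front kerb to the wall, y along the wall, z up. Blue kerb, 14 mm above the floor: inner face at x = -47 mm, outer at -57. Clear acrylic splash wall, aluminium frame: front face at x = +48, 182 mm high. A plate leaned with its foot at the kerb stands at 61 degrees.
- stand: Fixed sloped drip stand of steel bars along its y axis; origin on the table under its middle. Plate places at y = -85, 0 and +85 mm, centres 62 mm above the table, plates along x, low end (stop bar) at -x, slope 16 degrees. Bars (12 mm thick) lie under the plates 45 mm either side of the centres; the space between the bars is open.
- plate1_c (a point): First aluminium rack plate, a stiff board 180 x 46 x 10 mm (0.15 to 0.27 kg) with two rows of dark holes; may be absent. Point: its centre; x along its length, y across its width, z out of its face. It starts on the drip stand, x rising 16 degrees. Both ends are alike and either may be the foot; grasp it across its 46 mm width.
- plate2_c (a point): Second aluminium rack plate, a stiff board 180 x 46 x 10 mm (0.15 to 0.27 kg) with two rows of dark holes; may be absent. Point: its centre; x along its length, y across its width, z out of its face. It starts on the drip stand, x rising 16 degrees. Both ends are alike and either may be the foot; grasp it across its 46 mm width.
- plate3_c (a point): Third aluminium rack plate, a stiff board 180 x 46 x 10 mm (0.15 to 0.27 kg) with two rows of dark holes; may be absent. Point: its centre; x along its length, y across its width, z out of its face. It starts on the drip stand, x rising 16 degrees. Both ends are alike and either may be the foot; grasp it across its 46 mm width.
- cup_blue_c (a point): Blue stacking cup, upright, 80 mm tall; collar 66 mm in diameter over its top 30 mm (grip here), below a step the body tapers from 51 to 40 mm; mouth 57 mm inside. Nested, the collar's step sits on the rim below: each cup adds 30 mm, 2.5 mm of play. It alone has a heavy steel foot (68 mm wide, 18 mm high; 0.6 kg); on the green coaster at the start. Point: on its axis, 40 mm above its underside; z up out of the mouth.
- cup1_c (a point): White stacking cup, upright, 80 mm tall; same shape as the blue cup: collar 66 mm in diameter over its top 30 mm (grip here), below a step the body tapers from 51 to 40 mm; mouth 57 mm inside. Nested, the collar's step sits on the rim below: each cup adds 30 mm, 2.5 mm of play; 45 g; may be absent. Point: on its axis, 40 mm above its underside; z up out of the mouth.
- cup2_c (a point): White stacking cup, upright, 80 mm tall; exactly the same shape as the first white cup; 45 g; may be absent. Point: on its axis, 40 mm above its underside; z up out of the mouth.
- cup3_c (a point): White stacking cup, upright, 80 mm tall; exactly the same shape as the first white cup; 45 g; may be absent. Point: on its axis, 40 mm above its underside; z up out of the mouth.
- coaster (a point): Middle of the upper face of the fixed green round coaster (88 mm in diameter, 4 mm high) that is joined by a strap to the lamp's foot.
- lamp_arm (a joint): Bench lamp's arm: turns about its upright post, angle in rad anticlockwise from above; at 0 the arm points 1.1 rad anticlockwise of world +x; range -0.4 to 1.6. Held by friction (0.25 N m), it stays where it is left.
- lamp_axis (a point): Axis of the lamp's post, at the arm's underside, 206 mm above the table.
- lamp_grip (a point): Middle of the red upright grip on the lamp head: round bar 18 mm in diameter, 45 mm tall, 259 mm above the table, 230 mm from the post's axis, turning with the arm. The white head below it is 84 mm in diameter, underside 204 mm above the table (a full stack on the coaster is up to 174 mm tall).
- amber1: Bystander, leave alone: loose amber bottle with white cap, 64 mm wide, 140 mm tall; origin under its middle
- amber2: Bystander, leave alone: loose amber bottle with blue cap, 60 mm wide, 130 mm tall; origin under its middle
- jar1: Bystander, leave alone: loose small amber jar with blue cap, 52 mm wide, 65 mm tall; origin under its middle
- timer: Bystander, leave alone: loose blue bench timer, flat box 70 x 55 x 22 mm; origin under its middle
- green1: Bystander, leave alone: loose green bottle with white cap, 60 mm wide, 150 mm tall; origin under its middle
There are look-alikes about, which are no part of the job. Leave any purple or yellow look-alike of the part that bears plate1_c alone.

How it is judged (in metres and radians):
On the way, in this order (a step that is already met when the one before it is completed fails the run):
1. all white cups that are there are nested in the blue cup on the coaster (horizontal distance between each of cup1_c, cup2_c, cup3_c and cup_blue_c below 0.01 m and angle between each of cup1_c, cup2_c, cup3_c's own z axis and vertical below 0.12 rad and z of cup1_c in the frame of cup_blue_c between 0.022 and 0.098 m and z of cup2_c in the frame of cup_blue_c between 0.022 and 0.098 m and z of cup3_c in the frame of cup_blue_c between 0.022 and 0.098 m and horizontal distance between cup_blue_c and coaster below 0.02 m and angle between cup_blue_c's own z axis and vertical below 0.1 rad and z of cup_blue_c in the frame of coaster between 0.03 and 0.05 m), for 0.2 s.
2. then the lamp head is over the coaster (horizontal distance between lamp_grip and coaster below 0.02 m), for 0.2 s.
At the end, for the whole second after the job is handed in: Plates lean on the splash wall at 51 to 78 degrees, square within 14 degrees, feet behind the kerb, centres at least 48 mm apart; the blue cup is within 20 mm of the coaster's middle, white cups upright in it within 10 mm of its axis; the lamp grip is within 20 mm of above the coaster's middle (all of step 1 and angle between the x axis of plate1_c and the z axis of rack_floor, either way round between 0.2 and 0.68 rad and angle between the y axis of each of plate1_c, plate2_c, plate3_c and the y axis of rack_floor, either way round below 0.25 rad and x of plate1_c in the frame of rack_floor between -0.02 and 0.03 m and y of plate1_c in the frame of rack_floor between -0.1 and 0.1 m and z of plate1_c in the frame of rack_floor between 0.068 and 0.095 m and angle between the x axis of plate2_c and the z axis of rack_floor, either way round between 0.2 and 0.68 rad and x of plate2_c in the frame of rack_floor between -0.02 and 0.03 m and y of plate2_c in the frame of rack_floor between -0.1 and 0.1 m and z of plate2_c in the frame of rack_floor between 0.068 and 0.095 m and angle between the x axis of plate3_c and the z axis of rack_floor, either way round between 0.2 and 0.68 rad and x of plate3_c in the frame of rack_floor between -0.02 and 0.03 m and y of plate3_c in the frame of rack_floor between -0.1 and 0.1 m and z of plate3_c in the frame of rack_floor between 0.068 and 0.095 m and distance between plate1_c and plate2_c above 0.048 m and distance between each of plate1_c, plate2_c and plate3_c above 0.048 m and horizontal distance between lamp_grip and coaster below 0.02 m); the robot touches nothing.
It fails at once if a bottle, the jar or the timer is moved more than 40 mm (distance of any of amber1, amber2, jar1, timer, green1 from where it was at the start of the episode above 0.04 m).
Of plate1, plate2, plate3 only 2 to 3 are there at a start; the rules pass over those that are not, and their reading is None.
Of cup1, cup2, cup3 only 2 to 3 are there at a start; the rules pass over those that are not, and their reading is None.
At some moment in a run one of cup1, cup2, cup3 may be knocked a few centimetres aside while the robot is not near it.
It also fails if it takes over 210 s, if anything falls off the work surface, if the arm or the gripper's body presses on something with over 40 N, if the wrist force passes 120 N, or if a joint passes its speed limit or range.

## Working session

There is one attempt and no reset: what is moved stays moved. The work goes in short steps, Python scripts to look and compute and a tool call to move; the robot and the scene stay as the last step left them, time stands still between calls to the robot, and variables do not carry over. Pictures are saved under pics/ and viewed, at most 14 in all, crops included, and the job is handed in when it is done.

Besides the shell and the picture viewer there is one more tool, called after ">>>" as name(argument=value, ...), one argument or row to a line, values as JSON. carry_out: Moves the arm, as the interface text tells. Its arguments: {"type":"object","properties":{"gripper":{"type":"array"},"offset":{"type":"array"},"delta_rot":{"type":"array"}},"required":["gripper","offset","delta_rot"]}

```bash
mkdir -p pics; cat > h.py <<'E'
from bench import sensors, optics, manip
import numpy as np, cv2
from scipy.spatial.transform import Rotation as R
def snap(n,name):
    o=sensors.get_obs(); p,d=optics.snapshot(n); cv2.imwrite(f'pics/{name}.png',p); np.savez(f'pics/{name}.npz',p=p,d=d,ee=o['ee_pos'],q=o['orientation']); return p,d
def cloud(n,name):
    z=np.load(f'pics/{name}.npz'); d=z['d'].astype(float); m=optics.camera_model(n)
    v,u=np.mgrid[:420,:560]; P=np.stack([(u-m['cx'])/m['fx']*d,(v-m['cy'])/m['fy']*d,d],-1)
    if n=='wrist':
        M=np.array(m['mount']); P=P@M[:3,:3].T+M[:3,3]; q=z['q']; P=R.from_quat([q[1],q[2],q[3],q[0]]).apply(P.reshape(-1,3)).reshape(P.shape)+z['ee']
    else: P=(P-np.array(m['t']))@np.array(m['R'])
    P[d==0]=np.nan
    return z['p'],P
E
python3 - <<'E'
from h import *
for n in ['scene','side','wrist']: snap(n,n+'0')
o=sensors.get_obs(); print(o)
for n in ['scene','side','wrist']: print(optics.camera_model(n))
E
```

```text
{'clock': 0.15, 'q': array([-1.43511283e+00,  8.78192838e-02,  1.37196434e+00,  2.83822341e-05,
        1.68360329e+00, -1.03115322e-01]), 'joint_vel': array([ 0.00110814, -0.00391382, -0.0032468 ,  0.00066504,  0.0002605 ,
       -0.00031234]), 'joint_efforts': array([ 1.03746035e-03, -3.52372134e+01, -3.13680446e+01, -7.17238254e-05,
        8.06319615e-03, -5.80017741e-06]), 'ee_pos': array([ 130.07376009, -534.30398505,  403.76008538]), 'orientation': array([-8.97241129e-04,  9.92879766e-01,  1.19117441e-01, -5.07829581e-07]), 'ft_force': array([-0.20043893,  0.16519955,  0.1700813 ]), 'ft_torque': array([ 0.01890839,  0.0904981 , -0.02109091]), 'gripper_force': 0.0, 'grip_width': 1.0004242843942146}
{'fx': 410.1962639232385, 'fy': 410.1962639232385, 'cx': 282.2022714821867, 'cy': 219.30970647991884, 'R': array([[ 7.76154553e-01,  6.30542446e-01,  5.78032260e-04],
       [ 5.41117505e-01, -6.65607416e-01, -5.13963630e-01],
       [-3.23691142e-01,  3.99227995e-01, -8.57811782e-01]]), 't': array([-377.96089561, -242.27033519, 1526.70107825])}
{'fx': 418.6894736721336, 'fy': 418.6894736721336, 'cx': 282.95110731871154, 'cy': 210.4594011366932, 'R': array([[-0.77410676, -0.63281676, -0.01736875],
       [-0.41237711,  0.52488623, -0.74460699],
       [ 0.4803164 , -0.56924283, -0.66727712]]), 't': array([ 373.26366698,  366.43131661, 1157.20821822])}
{'fx': 309.7172624534179, 'fy': 309.7172624534179, 'cx': 275.1780542455562, 'cy': 209.72289841574698, 'mount': array([[ 2.03792802e-04, -9.46131749e-01, -3.23781827e-01,
         8.32625908e+01],
       [ 9.99999975e-01,  1.62085295e-04,  1.55780063e-04,
         4.41784875e-01],
       [-9.49081905e-05, -3.23781851e-01,  9.46131758e-01,
         3.09498093e+01],
       [ 0.00000000e+00,  0.00000000e+00,  0.00000000e+00,
         1.00000000e+00]])}
```

View pics/scene0.png

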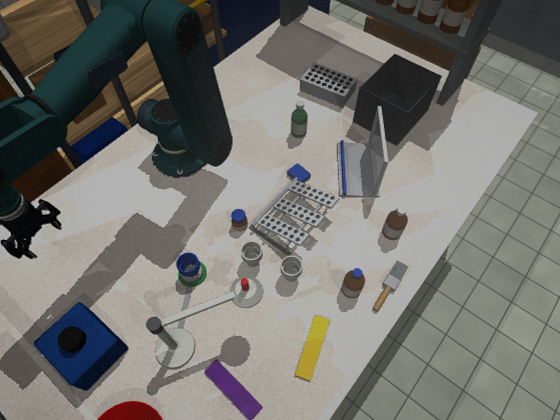

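View pics/side0.png

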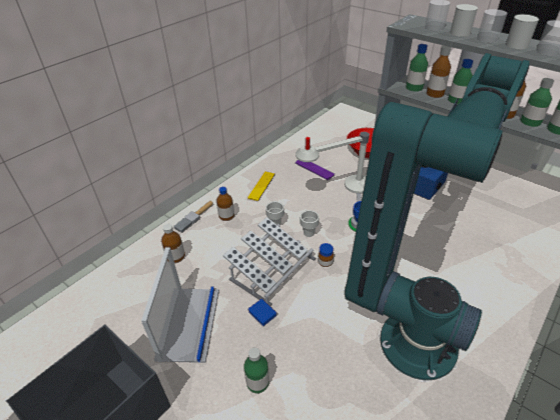

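```bash
python3 - <<'E'
from h import *
p=cv2.imread('pics/scene0.png'); cv2.imwrite('pics/c1.png',cv2.resize(p[160:360,140:400],None,fx=3,fy=3,interpolation=cv2.INTER_CUBIC))
p,P=cloud('scene','scene0')
for (u,v,n) in [(251,245,'cupA'),(290,262,'cupB'),(188,260,'blue'),(238,215,'jar'),(298,172,'timer'),(299,105,'green'),(397,215,'amb1'),(356,275,'amb2'),(245,284,'grip'),(155,325,'post'),(313,193,'pl'),(300,213,'pl'),(284,232,'pl'),(204,275,'coaster'),(347,180,'kerb'),(340,145,'kerb')]:
    print(n,np.round(P[v,u]))
# horizontal (z-band) structures
hsv=cv2.cvtColor(p,cv2.COLOR_BGR2HSV)
X,Y,Z=P[...,0],P[...,1],P[...,2]
v,u=np.mgrid[:420,:560]
def reg(n,m):
    print(n,m.sum(),np.round(np.nanpercentile(P[m],[2,50,98],axis=0)).tolist())
box=lambda a,b,c,d:(u>=a)&(u<b)&(v>=c)&(v<d)
reg('cupA',box(235,267,238,268)&(Z>70)&(Z<90)); reg('cupB',box(275,305,252,282)&(Z>70)&(Z<90)); reg('blue',box(172,206,248,275)&(Z>70)&(Z<95))
reg('plates',box(250,345,170,250)&(Z>30)&(Z<110))
g=(hsv[...,0]>45)&(hsv[...,0]<85)&(hsv[...,1]>110)&box(165,220,240,300); reg('green',g)
r=(((hsv[...,0]<8)|(hsv[...,0]>172))&(hsv[...,1]>150))&box(230,262,270,300); reg('grip',r)
b=(hsv[...,0]>100)&(hsv[...,0]<130)&(hsv[...,1]>130)&box(335,355,135,200); reg('kerb',b)
bb=b.nonzero(); 
k=P[b&(Z<40)&(Z>5)]; c=k.mean(0); w,V=np.linalg.eigh(np.cov((k-c)[:,:2].T)); s=(k-c)[:,:2]@V[:,1]; print('kerb',c,V[:,1],s.min(),s.max())
E
```

```text
cupA [ 479. -142.   64.]
cupB [ 604. -107.   50.]
blue [ 359. -297.   51.]
jar [377. -89.  67.]
timer [401. 194.  26.]
green [277. 352. 150.]
amb1 [778. 197. 119.]
amb2 [793. -52. 131.]
grip [ 620. -303.  278.]
post [ 513. -502.  240.]
pl [511. 131.  66.]
pl [526.  43.  66.]
pl [531. -46.  71.]
coaster [ 411. -292.    2.]
kerb [550. 288.   6.]
kerb [438. 405.   8.]
cupA 137 [[468.0, -193.0, 70.0], [497.0, -161.0, 78.0], [530.0, -130.0, 83.0]]
cupB 133 [[590.0, -155.0, 71.0], [624.0, -123.0, 79.0], [654.0, -93.0, 83.0]]
blue 169 [[348.0, -343.0, 71.0], [378.0, -312.0, 82.0], [411.0, -280.0, 88.0]]
plates 2477 [[418.0, -135.0, 38.0], [509.0, 33.0, 66.0], [600.0, 151.0, 92.0]]
green 133 [[347.0, -351.0, -0.0], [398.0, -320.0, 4.0], [418.0, -270.0, 10.0]]
grip 46 [[607.0, -308.0, 254.0], [614.0, -301.0, 278.0], [621.0, -293.0, 281.0]]
kerb 122 [[439.0, 233.0, 14.0], [510.0, 317.0, 22.0], [574.0, 412.0, 27.0]]
kerb [509.57208902 317.83674953  21.37161654] [-0.60631256  0.79522643] -112.86382667747182 126.67130066804656
```

View pics/c1.png

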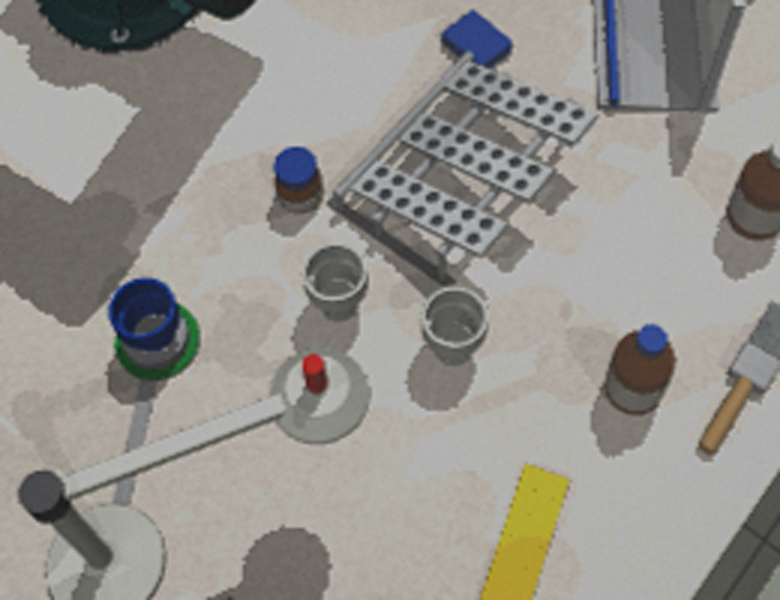

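```bash
cat >> h.py <<'E'
def goto(g,yaw,tilt=0,obs=None):
    """grasp point g (mm), tool x heading yaw deg, tilt deg: tool z leans toward tool-x heading. prints offset cm, rotvec deg"""
    o=obs or sensors.get_obs(); q=o['orientation']; R0=R.from_quat([q[1],q[2],q[3],q[0]])
    c,s=np.cos(np.radians(yaw)),np.sin(np.radians(yaw))
    Rt=R.from_matrix(np.array([[c,s,0],[s,-c,0],[0,0,-1]]).T.T)*R.from_euler('y',tilt,degrees=True)
    t=np.array(g,float)-Rt.apply([0,0,155])
    print('tgt TCP',np.round(t),'off',np.round(R0.inv().apply(t-np.array(o['ee_pos']))/10,2).tolist(),'rot',np.round(np.degrees((R0.inv()*Rt).as_rotvec()),1).tolist(),'z->',np.round(Rt.apply([0,0,1]),2))
E
python3 - <<'E'
from h import *
v,u=np.mgrid[:420,:560]
for n in ['scene','side']:
    p,P=cloud(n,n+'0'); X,Y,Z=P[...,0],P[...,1],P[...,2]
    post=(Z>225)&(abs(X-515)<30)&(abs(Y+500)<30); print(n,'post',post.sum(),np.nanpercentile(P[post],[2,50,98],axis=0).round().tolist() if post.any() else '')
    m=(X>400)&(X<630)&(Y>-150)&(Y<180)&(Z>48)&(Z<100)&((n!='scene')|(v<246))
    m&=~((Y<-110))
    k=cv2.morphologyEx(m.astype(np.uint8),cv2.MORPH_OPEN,np.ones((3,3)))
    N,L,S,C=cv2.connectedComponentsWithStats(k)
    for i in range(1,N):
        if S[i,4]<150: continue
        Q=P[L==i]; c=np.median(Q,0); A=np.c_[Q[:,:2]-c[:2],np.ones(len(Q))]
        keep=np.ones(len(Q),bool)
        for _ in range(4):
            f=np.linalg.lstsq(A[keep],Q[keep,2],rcond=None)[0]; keep=abs(A@f-Q[:,2])<5
        print(S[i],'rect',cv2.minAreaRect(Q[keep,:2].astype(np.float32)),'plane',f.round(3),'c',c.round())
p,P=cloud('side','side0'); hsv=cv2.cvtColor(p,cv2.COLOR_BGR2HSV);Z=P[...,2]
b=(hsv[...,0]>100)&(hsv[...,0]<130)&(hsv[...,1]>130)&(u>200)&(u<218)&(v>285)&(v<360)&(Z<40); k=P[b]; c=k.mean(0); w,V=np.linalg.eigh(np.cov((k-c)[:,:2].T)); s=(k-c)[:,:2]@V[:,1]; print('kerb',len(k),c,V[:,1],s.min(),s.max())
goto([499,-161,220],13.7); goto([499,-161,66],13.7)
E
```

```text
scene post 249 [[491.0, -517.0, 225.0], [511.0, -498.0, 235.0], [526.0, -472.0, 239.0]]
[ 263  184   76   62 1789] rect ((526.129150390625, 46.32083511352539), (155.02386474609375, 217.3953857421875), 0.3044779598712921) plane [2.8300e-01 7.0000e-03 7.3759e+01] c [537.  37.  71.]
side post 67 [[489.0, -517.0, 225.0], [506.0, -494.0, 234.0], [524.0, -472.0, 238.0]]
[ 225  212   74   73 2000] rect ((524.0487670898438, 51.833106994628906), (153.91262817382812, 226.40489196777344), 2.328200340270996) plane [2.8000e-01 8.0000e-03 7.1708e+01] c [531.  51.  69.]
kerb 201 [509.0918651  316.04464485  19.38406501] [-0.61069458  0.79186623] -109.1897928178034 103.06404681164736
tgt TCP [ 499. -161.  375.] off [44.68, -27.54, 2.93] rot [-0.1, -0.0, -0.0] z-> [ 0.  0. -1.]
tgt TCP [ 499. -161.  221.] off [44.67, -27.51, 18.33] rot [-0.1, -0.0, -0.0] z-> [ 0.  0. -1.]
```

>>> carry_out(
  gripper=[1, 1, 1, 1, 1, 1, 1, 1, 1, 1, 1, 1],
  offset=[
    [44.7, -27.5, 3],
    [44.7, -27.5, 3],
    [44.7, -27.5, 3],
    [44.7, -27.5, 3],
    [44.7, -27.5, 3],
    [44.7, -27.5, 3],
    [44.7, -27.5, 3],
    [44.7, -27.5, 3],
    [44.7, -27.5, 3],
    [44.7, -27.5, 3],
    [44.7, -27.5, 3],
    [44.7, -27.5, 3],
  ],
  delta_rot=[
    [0, 0, 0],
    [0, 0, 0],
    [0, 0, 0],
    [0, 0, 0],
    [0, 0, 0],
    [0, 0, 0],
    [0, 0, 0],
    [0, 0, 0],
    [0, 0, 0],
    [0, 0, 0],
    [0, 0, 0],
    [0, 0, 0],
  ],
)

```text
clock: 1.65
ee_pos: [498.7, -162.5, 374.9]
orientation: [0.0, 0.993, 0.118, -0.0]
ft_force: [0.5, -0.9, 0.4]
grip_width: 1.001
gripper_force: 0.0
```

```bash
python3 - <<'E'
from h import *
p,d=snap('wrist','w1'); cv2.imwrite('pics/w1b.png',p)
goto([499,-161,66],13.7); print(sensors.get_obs()['q'])
E
```

```text
tgt TCP [ 499. -161.  221.] off [0.06, -0.14, 15.39] rot [0.0, -0.0, -0.1] z-> [ 0.  0. -1.]
[-4.22977212e-01  3.80619444e-02  1.48152902e+00 -3.45020310e-04
  1.62172275e+00  9.11001390e-01]
```

View pics/w1b.png

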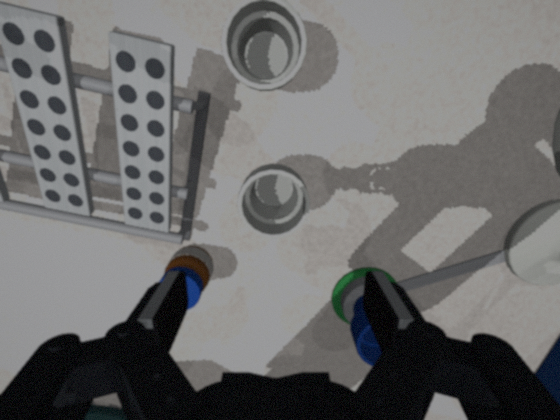

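```bash
cat >> h.py <<'E'
def circ(P,x,y,zl=70,zh=90,r=48):
    m=(np.hypot(P[...,0]-x,P[...,1]-y)<r)&(P[...,2]>zl)&(P[...,2]<zh); Q=P[m]
    c,rad=cv2.minEnclosingCircle(Q[:,:2].astype(np.float32)); print('circ',len(Q),np.round(c,1),round(rad,1),'z',np.percentile(Q[:,2],[5,50,95]).round(1))
E
python3 - <<'E'
from h import *
p,P=cloud('wrist','w1'); circ(P,499,-161,74,85); circ(P,622,-124,74,85); 
p,P=cloud('scene','scene0'); circ(P,499,-161,76,84); circ(P,622,-124,76,84); circ(P,380,-312,78,92)
E
```

```text
circ 1180 [ 495.9 -162.1] 32.9 z [75.4 79.2 80.6]
circ 1649 [ 619.7 -124.9] 32.9 z [76.1 79.5 80.8]
circ 95 [ 497.8 -159.8] 33.5 z [76.5 79.4 83. ]
circ 102 [ 622.6 -123.2] 33.6 z [76.7 79.7 82.5]
circ 120 [ 379.1 -311.5] 33.2 z [78.8 83.1 86.6]
```

>>> carry_out(
  gripper=[1, 1, 1, 1, 0, 0, 0, 0, 0, 0, 0, 0],
  offset=[
    [-0.13, -0.2, 6],
    [-0.13, -0.2, 12],
    [-0.13, -0.2, 15.3],
    [-0.13, -0.2, 15.3],
    [-0.13, -0.2, 15.3],
    [-0.13, -0.2, 15.3],
    [-0.13, -0.2, 15.3],
    [-0.13, -0.2, 15.3],
    [-0.13, -0.2, 12],
    [-0.13, -0.2, 6],
    [-0.13, -0.2, 0],
    [-0.13, -0.2, 0],
  ],
  delta_rot=[
    [0, 0, 0],
    [0, 0, 0],
    [0, 0, 0],
    [0, 0, 0],
    [0, 0, 0],
    [0, 0, 0],
    [0, 0, 0],
    [0, 0, 0],
    [0, 0, 0],
    [0, 0, 0],
    [0, 0, 0],
    [0, 0, 0],
  ],
)

```text
clock: 3.2
ee_pos: [498.4, -160.1, 382.5]
orientation: [0.004, 0.993, 0.119, 0.006]
ft_force: [-0.7, -0.3, -0.6]
grip_width: 0.761
gripper_force: 66.5
```

```bash
python3 - <<'E'
from h import *
snap('wrist','w2'); snap('scene','s2'); snap('side','d2')
a=cv2.imread('pics/w2.png'); b=cv2.imread('pics/s2.png')[170:300,150:330]
cv2.imwrite('pics/m2.png',np.vstack([np.hstack([cv2.resize(a,(420,315)),cv2.resize(b,(380,315))])]))
goto([379.5,-311.5,220],13.7); o=sensors.get_obs(); print(o['grip_width'],o['gripper_force'])
for n,f in [('scene','s2'),('side','d2'),('wrist','w2')]:
  try:
    p,P=cloud(n,f); circ(P,379,-311,78,92)
    m=(np.hypot(P[...,0]-499,P[...,1]+161)<40)&(P[...,2]>170); print(n,np.nanpercentile(P[m],[5,50,95],axis=0).round())
  except Exception as e: print(n,e)
E
```

```text
tgt TCP [ 380. -312.  375.] off [-15.04, 11.96, -0.09] rot [-0.0, 0.1, -0.0] z-> [ 0.  0. -1.]
0.7600318595971 66.46785002667457
circ 119 [ 378.6 -311.3] 33.2 z [79.1 82.6 86.2]
scene [[ 485. -195.  213.]
 [ 519. -174.  464.]
 [ 535. -135.  569.]]
circ 45 [ 382.9 -305.2] 32.9 z [79.1 82.  86.8]
side [[ 462. -187.  194.]
 [ 482. -141.  382.]
 [ 515. -123.  565.]]
circ 6 [ 364.8 -282.9] 2.6 z [80.6 81.7 83.3]
wrist [[ 470. -192.  184.]
 [ 508. -162.  238.]
 [ 527. -127.  298.]]
```

View pics/m2.png

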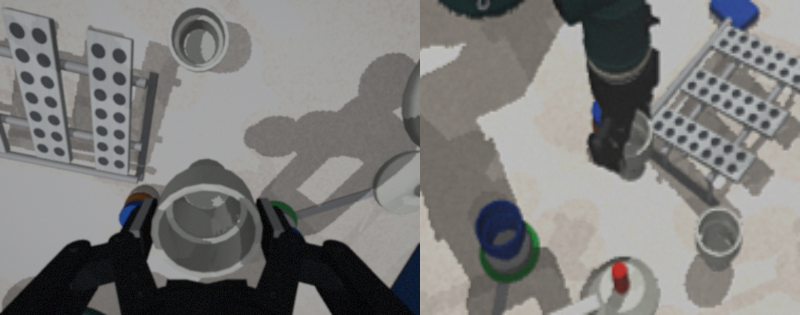

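>>> carry_out(
  gripper=[0, 0, 0, 0, 0, 0],
  offset=[
    [-15.2, 12, -0.1],
    [-15.2, 12, -0.1],
    [-15.2, 12, -0.1],
    [-15.2, 12, -0.1],
    [-15.2, 12, -0.1],
    [-15.2, 12, -0.1],
  ],
  delta_rot=[
    [0, 0, 0],
    [0, 0, 0],
    [0, 0, 0],
    [0, 0, 0],
    [0, 0, 0],
    [0, 0, 0],
  ],
)

```text
clock: 4.1
ee_pos: [379.0, -311.4, 374.8]
orientation: [-0.001, 0.993, 0.12, -0.0]
ft_force: [0.4, -0.3, -0.8]
grip_width: 0.763
gripper_force: 66.5
```

```bash
python3 - <<'E'
from h import *
p,d=snap('wrist','w3'); snap('scene','s3')
goto([378,-312.5,102],13.7)
p,P=cloud('wrist','w3'); Z=P[...,2]
for lo,hi in [(226,230),(230,234),(234,238)]:
    m=(Z>lo)&(Z<hi)&(np.hypot(P[...,0]-378,P[...,1]+312)<45); print(lo,m.sum(),np.nanpercentile(P[m],[2,98],axis=0).round() if m.any() else '')
hsv=cv2.cvtColor(p,cv2.COLOR_BGR2HSV)
g=(hsv[...,0]>45)&(hsv[...,0]<85)&(hsv[...,1]>110)&(Z<12); print(g.sum(),np.nanpercentile(P[g],[1,99],axis=0).round())
cv2.imwrite('pics/w3c.png',p)
E
```

```text
tgt TCP [ 378. -312.  257.] off [-0.14, 0.1, 11.83] rot [-0.0, 0.0, 0.1] z-> [ 0.  0. -1.]
226 4317 [[ 346. -345.  226.]
 [ 408. -276.  230.]]
230 1258 [[ 346. -352.  230.]
 [ 406. -269.  234.]]
234 528 [[ 362. -352.  234.]
 [ 399. -268.  238.]]
907 [[ 102. -353.    2.]
 [ 419.  -62.    6.]]
```

View pics/w3c.png

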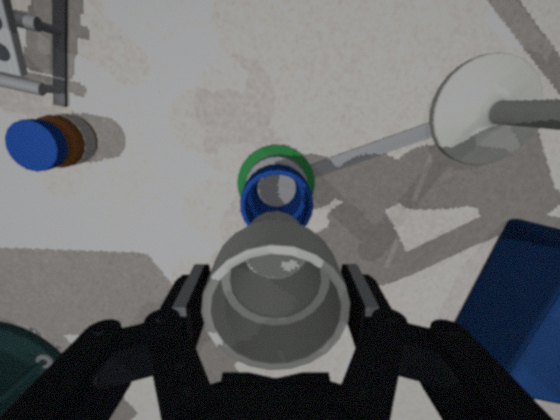

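>>> carry_out(
  gripper=[0, 0, 0, 0, 0],
  offset=[
    [0, 0.1, 5],
    [0, 0.1, 9],
    [0, 0.1, 11],
    [0, 0.1, 11.8],
    [0, 0.1, 11.8],
  ],
  delta_rot=[
    [0, 0, 0],
    [0, 0, 0],
    [0, 0, 0],
    [0, 0, 0],
    [0, 0, 0],
  ],
)

```text
clock: 4.82
ee_pos: [379.4, -312.8, 258.9]
orientation: [0.001, 0.993, 0.12, 0.001]
ft_force: [0.1, 0.2, 0.8]
grip_width: 0.76
gripper_force: 66.6
```

>>> carry_out(
  gripper=[0, 1, 1, 1, 1, 1, 1, 1, 1],
  offset=[
    [0, 0, 0.1],
    [0, 0, 0.1],
    [0, 0, 0.1],
    [0, 0, 0.1],
    [0, 0, -2],
    [0, 0, -6],
    [0, 0, -12],
    [0, 0, -12],
    [0, 0, -12],
  ],
  delta_rot=[
    [0, 0, 0],
    [0, 0, 0],
    [0, 0, 0],
    [0, 0, 0],
    [0, 0, 0],
    [0, 0, 0],
    [0, 0, 0],
    [0, 0, 0],
    [0, 0, 0],
  ],
)

```text
clock: 5.95
ee_pos: [378.5, -313.3, 377.4]
orientation: [-0.0, 0.993, 0.119, -0.0]
ft_force: [1.1, 0.6, -0.4]
grip_width: 1.0
gripper_force: 0.0
```

```bash
python3 - <<'E'
from h import *
snap('scene','s4'); p,d=snap('wrist','w4')
p,P=cloud('scene','s4'); circ(P,380,-312,100,118); circ(P,622,-124,76,84)
p,P=cloud('wrist','w4')
try: circ(P,622,-124,76,84)
except Exception as e: print(e)
m=(np.hypot(P[...,0]-380,P[...,1]+312)<50)&(P[...,2]>60)&(P[...,2]<125); print(m.sum(),np.nanpercentile(P[m],[2,98],axis=0).round())
b=cv2.imread('pics/s4.png')[200:320,150:330]
cv2.imwrite('pics/m4.png',np.hstack([cv2.resize(cv2.imread('pics/w4.png'),(400,300)),cv2.resize(b,(400,300))]))
goto([620.5,-124.5,220],13.7)
E
```

```text
circ 179 [ 377.7 -312.3] 33.8 z [101.2 110.6 115.3]
circ 94 [ 622.1 -123.1] 33.1 z [76.3 79.4 82.7]
index -1 is out of bounds for axis 0 with size 0
4466 [[ 348. -344.   62.]
 [ 409. -284.  114.]]
tgt TCP [ 620. -124.  375.] off [27.99, -12.6, 0.06] rot [-0.2, 0.1, -0.0] z-> [ 0.  0. -1.]
```

View pics/m4.png

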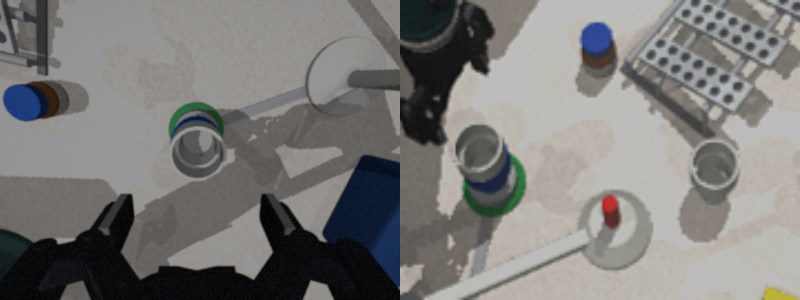

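>>> carry_out(
  gripper=[1, 1, 1, 1, 1, 1, 1, 1],
  offset=[
    [28, -12.6, 0],
    [28, -12.6, 0],
    [28, -12.6, 0],
    [28, -12.6, 0],
    [28, -12.6, 0],
    [28, -12.6, 0],
    [28, -12.6, 0],
    [28, -12.6, 0],
  ],
  delta_rot=[
    [0, 0, 0],
    [0, 0, 0],
    [0, 0, 0],
    [0, 0, 0],
    [0, 0, 0],
    [0, 0, 0],
    [0, 0, 0],
    [0, 0, 0],
  ],
)

```text
clock: 7.05
ee_pos: [619.9, -125.8, 377.3]
orientation: [0.0, 0.993, 0.118, -0.001]
ft_force: [0.7, 0.0, -0.2]
grip_width: 1.003
gripper_force: 0.0
```

```bash
python3 - <<'E'
from h import *
p,d=snap('wrist','w5'); p,P=cloud('wrist','w5'); circ(P,621,-124,74,85,60)
E
```

```text
circ 1174 [ 620.5 -125. ] 32.9 z [75.3 79.2 80.5]
```

>>> carry_out(
  gripper=[1, 1, 1, 1, 0, 0, 0, 0, 0, 0, 0],
  offset=[
    [0.05, -0.05, 6],
    [0.05, -0.05, 12],
    [0.05, -0.05, 15.6],
    [0.05, -0.05, 15.6],
    [0.05, -0.05, 15.6],
    [0.05, -0.05, 15.6],
    [0.05, -0.05, 15.6],
    [0.05, -0.05, 15.6],
    [0.05, -0.05, 12],
    [0.05, -0.05, 6],
    [0.05, -0.05, 0],
  ],
  delta_rot=[
    [0, 0, 0],
    [0, 0, 0],
    [0, 0, 0],
    [0, 0, 0],
    [0, 0, 0],
    [0, 0, 0],
    [0, 0, 0],
    [0, 0, 0],
    [0, 0, 0],
    [0, 0, 0],
    [0, 0, 0],
  ],
)

```text
clock: 8.48
ee_pos: [620.9, -124.0, 379.6]
orientation: [0.0, 0.993, 0.119, -0.0]
ft_force: [0.6, 0.4, 0.3]
grip_width: 0.759
gripper_force: 66.3
```

>>> carry_out(
  gripper=[0, 0, 0, 0, 0, 0, 0, 0],
  offset=[
    [-27.9, 12.5, 0],
    [-27.9, 12.5, 0],
    [-27.9, 12.5, 0],
    [-27.9, 12.5, 0],
    [-27.9, 12.5, 0],
    [-27.9, 12.5, 0],
    [-27.9, 12.5, 0],
    [-27.9, 12.5, 0],
  ],
  delta_rot=[
    [0, 0, 0],
    [0, 0, 0],
    [0, 0, 0],
    [0, 0, 0],
    [0, 0, 0],
    [0, 0, 0],
    [0, 0, 0],
    [0, 0, 0],
  ],
)

```text
clock: 9.48
ee_pos: [380.5, -310.8, 377.9]
orientation: [0.0, 0.993, 0.12, 0.0]
ft_force: [0.6, -0.7, -1.1]
grip_width: 0.755
gripper_force: 66.3
```

```bash
python3 - <<'E'
from h import *
p,d=snap('wrist','w6'); p,P=cloud('wrist','w6'); Z=P[...,2]
m=(Z>226)&(Z<231)&(np.hypot(P[...,0]-378,P[...,1]+312)<45); print(m.sum(),np.nanpercentile(P[m],[2,98],axis=0).round())
m=(Z>90)&(Z<118)&(np.hypot(P[...,0]-378,P[...,1]+312)<45); print(m.sum(),np.nanpercentile(P[m],[2,98],axis=0).round())
goto([379,-312.5,131.6],13.7)
E
```

```text
2282 [[ 350. -346.  226.]
 [ 411. -271.  231.]]
1255 [[ 365. -345.   91.]
 [ 409. -283.  115.]]
tgt TCP [ 379. -312.  287.] off [-0.2, 0.13, 9.12] rot [-0.0, -0.0, 0.1] z-> [ 0.  0. -1.]
```

>>> carry_out(
  gripper=[0, 0, 0, 0, 0, 1, 1, 1, 1, 1, 1, 1],
  offset=[
    [-0.25, 0.2, 3],
    [-0.25, 0.2, 6],
    [-0.25, 0.2, 8.2],
    [-0.25, 0.2, 9.1],
    [-0.25, 0.2, 9.2],
    [-0.25, 0.2, 9.2],
    [-0.25, 0.2, 9.2],
    [-0.25, 0.2, 9.2],
    [-0.25, 0.2, 7],
    [-0.25, 0.2, 2],
    [-0.25, 0.2, -4],
    [-0.25, 0.2, -4],
  ],
  delta_rot=[
    [0, 0, 0],
    [0, 0, 0],
    [0, 0, 0],
    [0, 0, 0],
    [0, 0, 0],
    [0, 0, 0],
    [0, 0, 0],
    [0, 0, 0],
    [0, 0, 0],
    [0, 0, 0],
    [0, 0, 0],
    [0, 0, 0],
  ],
)

```text
clock: 11.02
ee_pos: [378.2, -314.5, 424.0]
orientation: [0.005, 0.993, 0.119, 0.004]
ft_force: [-0.9, -0.6, -0.5]
grip_width: 0.998
gripper_force: 0.0
```

```bash
python3 - <<'E'
from h import *
p,s=snap('scene','s7'); p2,_=snap('side','d7'); w,d=snap('wrist','w7'); p,P=cloud('wrist','w7'); circ(P,378,-313,136,150)
hsv=cv2.cvtColor(p,cv2.COLOR_BGR2HSV)
sc,S=cloud('scene','s7'); circ(S,380,-312,134,150)
cv2.imwrite('pics/m7.png',np.hstack([cv2.resize(w,(400,300)),cv2.resize(p2[130:250,240:400],(400,300))]))
# lamp grip from scene+side
for n,f in [('scene','s7'),('side','d7')]:
    p,P=cloud(n,f);hsv=cv2.cvtColor(p,cv2.COLOR_BGR2HSV)
    r=((hsv[...,0]<8)|(hsv[...,0]>172))&(hsv[...,1]>150)&(P[...,2]>230)&(P[...,2]<290)&(abs(P[...,0]-614)<40)&(abs(P[...,1]+300)<40)
    print(n,r.sum(),np.percentile(P[r],[3,50,97],axis=0).round(1).tolist())
goto([614,-303,320],103.7)
E
```

```text
circ 1493 [ 377.7 -315.1] 33.0 z [137.3 143.2 144.5]
circ 169 [ 379.3 -312.6] 34.4 z [135.1 142.3 146.3]
scene 40 [[606.6, -307.4, 264.9], [613.1, -300.5, 278.5], [619.9, -292.6, 282.0]]
side 40 [[604.2, -301.5, 240.7], [607.9, -292.9, 261.7], [613.1, -288.6, 280.0]]
tgt TCP [ 614. -303.  475.] off [23.22, 4.52, -5.87] rot [-0.1, -0.0, -90.0] z-> [ 0.  0. -1.]
```

View pics/m7.png

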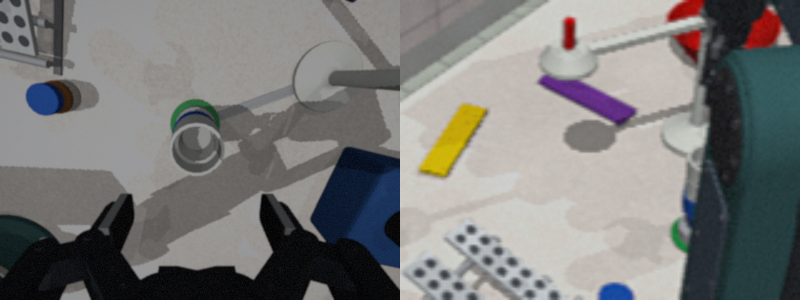

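>>> carry_out(
  gripper=[1, 1, 1, 1, 1, 1, 1, 1],
  offset=[
    [0, 0, -5.8],
    [23.2, 4.3, -5.8],
    [23.2, 4.3, -5.8],
    [23.2, 4.3, -5.8],
    [23.2, 4.3, -5.8],
    [23.2, 4.3, -5.8],
    [23.2, 4.3, -5.8],
    [23.2, 4.3, -5.8],
  ],
  delta_rot=[
    [0, 0, 0],
    [0, 0, 0],
    [0, 0, 0],
    [0, 0, 0],
    [0, 0, 0],
    [0, 0, 0],
    [0, 0, 0],
    [0, 0, 0],
  ],
)

```text
clock: 12.18
ee_pos: [612.0, -301.2, 476.4]
orientation: [0.0, 0.993, 0.119, 0.0]
ft_force: [-0.1, -0.0, 1.1]
grip_width: 1.0
gripper_force: 0.0
```

```bash
python3 - <<'E'
from h import *
w,d=snap('wrist','w8'); p,P=cloud('wrist','w8');hsv=cv2.cvtColor(p,cv2.COLOR_BGR2HSV);Z=P[...,2]
r=((hsv[...,0]<8)|(hsv[...,0]>172))&(hsv[...,1]>120)&(Z>230)&(Z<300); print(r.sum(),np.percentile(P[r],[2,50,98],axis=0).round(1).tolist())
t=r&(Z>275); print('top',t.sum(),np.percentile(P[t],[2,50,98],axis=0).round(1).tolist())
p,P=cloud('wrist','w7');hsv=cv2.cvtColor(p,cv2.COLOR_BGR2HSV)
g=(hsv[...,0]>45)&(hsv[...,0]<80)&(hsv[...,1]>150)&(P[...,2]<12)&(np.hypot(P[...,0]-380,P[...,1]+312)<70); Q=P[g][:,:2]
A=np.c_[2*Q,np.ones(len(Q))]
print('green',len(Q),Q.min(0),Q.max(0))
c,rr=cv2.minEnclosingCircle(Q.astype(np.float32)); print(c,rr)
goto([612.5,-301,264],13.7)
E
```

```text
1049 [[606.4, -307.4, 241.2], [618.0, -299.8, 277.3], [621.6, -293.0, 279.6]]
top 591 [[605.9, -307.9, 275.5], [614.0, -300.6, 278.5], [621.1, -293.2, 279.7]]
green 384 [ 359.93492477 -352.26358371] [ 418.58617558 -271.47830425]
(379.9283752441406, -311.0761413574219) 41.406986236572266
tgt TCP [ 612. -301.  419.] off [0.06, -0.01, 5.8] rot [0.1, -0.0, -0.1] z-> [ 0.  0. -1.]
```

>>> carry_out(
  gripper=[1, 1, 0, 0, 0, 0, 0],
  offset=[
    [0.15, 0, 4],
    [0.15, 0, 5.7],
    [0.15, 0, 5.7],
    [0.15, 0, 5.7],
    [0.15, 0, 5.7],
    [0.15, 0, 5.7],
    [0.15, 0, 5.7],
  ],
  delta_rot=[
    [0, 0, 0],
    [0, 0, 0],
    [0, 0, 0],
    [0, 0, 0],
    [0, 0, 0],
    [0, 0, 0],
    [0, 0, 0],
  ],
)

```text
clock: 13.1
ee_pos: [614.9, -300.2, 420.4]
orientation: [0.0, 0.993, 0.119, 0.001]
ft_force: [0.8, 1.1, 3.5]
grip_width: 0.191
gripper_force: 58.7
```

```bash
python3 - <<'E'
from h import *
o=sensors.get_obs(); q=o['orientation']; R0=R.from_quat([q[1],q[2],q[3],q[0]]); e=np.array(o['ee_pos']); print(e,o['grip_width'],o['ft_force'],o['ft_torque'])
v=np.array([104.3,205,0])
for a in np.linspace(61.3/12,61.3,12):
    d=R.from_euler('z',a,degrees=True).apply(v)-v; print(np.round(R0.inv().apply(d)/10,1)[:2].tolist(),round(-a,1))
E
```

```text
[ 614.90302678 -300.21619244  420.44503522] 0.19054237760428766 [0.75487559 1.10856131 3.49612895] [ 0.3688289  -0.02849049 -0.09391768]
[-1.6, -1.3] -5.1
[-3.3, -2.4] -10.2
[-5.1, -3.3] -15.3
[-7.0, -4.1] -20.4
[-9.0, -4.8] -25.5
[-11.0, -5.2] -30.6
[-13.0, -5.5] -35.8
[-15.1, -5.6] -40.9
[-17.1, -5.5] -46.0
[-19.1, -5.2] -51.1
[-21.1, -4.7] -56.2
[-23.1, -4.1] -61.3
```

>>> carry_out(
  gripper=[0, 0, 0, 0, 0, 0, 0, 0, 0, 0, 0, 0],
  offset=[
    [-1.6, -1.3, 0],
    [-3.3, -2.4, 0],
    [-5.1, -3.3, 0],
    [-7.0, -4.1, 0],
    [-9.0, -4.8, 0],
    [-11.0, -5.2, 0],
    [-13.0, -5.5, 0],
    [-15.1, -5.6, 0],
    [-17.1, -5.5, 0],
    [-19.1, -5.2, 0],
    [-21.1, -4.7, 0],
    [-23.1, -4.1, 0],
  ],
  delta_rot=[
    [0, 0, -5.1],
    [0, 0, -10.2],
    [0, 0, -15.3],
    [0, 0, -20.4],
    [0, 0, -25.5],
    [0, 0, -30.6],
    [0, 0, -35.8],
    [0, 0, -40.9],
    [0, 0, -46],
    [0, 0, -51.1],
    [0, 0, -56.2],
    [0, 0, -61.3],
  ],
)

```text
clock: 14.6
ee_pos: [378.6, -311.4, 420.3]
orientation: [-0.007, 0.792, 0.611, 0.002]
ft_force: [-10.6, 18.0, 10.3]
grip_width: 0.19
gripper_force: 60.6
```

>>> carry_out(
  gripper=[0, 0, 0, 0],
  offset=[
    [0, 0, 0],
    [0, 0, 0],
    [0, 0, 0],
    [0, 0, 0],
  ],
  delta_rot=[
    [0, 0, 0],
    [0, 0, 0],
    [0, 0, 0],
    [0, 0, 0],
  ],
)

```text
clock: 15.1
ee_pos: [378.4, -311.7, 420.4]
orientation: [-0.007, 0.793, 0.609, 0.0]
ft_force: [-14.7, 19.2, 11.6]
grip_width: 0.188
gripper_force: 61.1
```

```bash
python3 - <<'E'
from h import *
snap('scene','s9');snap('side','d9')
for n,f in [('scene','s9'),('side','d9')]:
    p,P=cloud(n,f);hsv=cv2.cvtColor(p,cv2.COLOR_BGR2HSV);Z=P[...,2]
    r=((hsv[...,0]<8)|(hsv[...,0]>172))&(hsv[...,1]>150)&(Z>230)&(Z<290)&(abs(P[...,0]-380)<40)&(abs(P[...,1]+313)<40)
    print(n,r.sum(),np.percentile(P[r],[3,50,97],axis=0).round(1).tolist() if r.any() else '')
    m=(Z>195)&(Z<235)&(np.hypot(P[...,0]-380,P[...,1]+313)<70); print(m.sum(),np.percentile(P[m],[2,98],axis=0).round() if m.any() else '')
print(sensors.get_obs()['ft_torque'])
cv2.imwrite('pics/m9.png',np.hstack([cv2.resize(cv2.imread('pics/s9.png')[60:360,60:460],(400,300)),cv2.resize(cv2.imread('pics/d9.png'),(400,300))]))
E
```

```text
scene 0 
606 [[ 349. -366.  210.]
 [ 420. -274.  235.]]
side 0 
110 [[ 374. -311.  207.]
 [ 413. -266.  234.]]
[2.67431664 1.56422183 0.01714346]
```

View pics/m9.png

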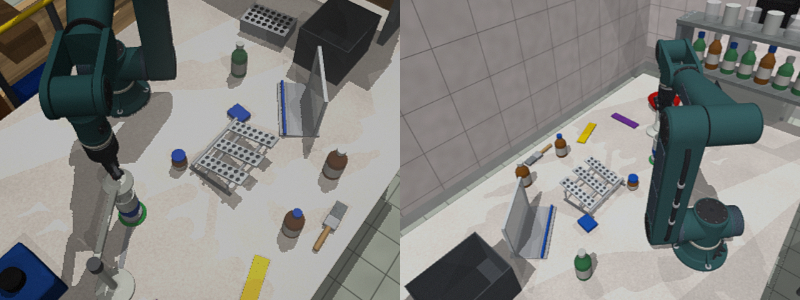

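>>> carry_out(
  gripper=[1, 1, 1, 1, 1, 1, 1],
  offset=[
    [0, 0, 0],
    [0, 0, 0],
    [0, 0, 0],
    [0, 0, 0],
    [0, 0, -3],
    [0, 0, -8],
    [0, 0, -8],
  ],
  delta_rot=[
    [0, 0, 0],
    [0, 0, 0],
    [0, 0, 0],
    [0, 0, 0],
    [0, 0, 0],
    [0, 0, 0],
    [0, 0, 0],
  ],
)

```text
clock: 16.08
ee_pos: [380.6, -315.5, 503.8]
orientation: [0.005, 0.793, 0.609, 0.0]
ft_force: [0.8, -0.0, -1.1]
grip_width: 1.0
gripper_force: 0.0
```

```bash
python3 - <<'E'
from h import *
w,d=snap('wrist','w10'); p,P=cloud('wrist','w10');hsv=cv2.cvtColor(p,cv2.COLOR_BGR2HSV);Z=P[...,2]
r=((hsv[...,0]<8)|(hsv[...,0]>172))&(hsv[...,1]>120)&(Z>230)&(Z<300); t=r&(Z>272); print('top',t.sum(),np.percentile(P[t],[2,50,98],axis=0).round(1).tolist())
goto([450,45,300],1.5)
E
```

```text
top 518 [[369.4, -319.1, 272.8], [377.1, -310.4, 278.5], [384.5, -303.4, 279.9]]
tgt TCP [450.  45. 455.] off [36.63, -2.67, 4.49] rot [0.3, -0.0, 73.5] z-> [ 0.  0. -1.]
```

>>> carry_out(
  gripper=[0.8, 0.8, 0.8, 0.8, 0.8, 0.8, 0.8, 0.8, 0.8],
  offset=[
    [12, 1.6, 0],
    [38.7, 5.1, 7.4],
    [38.7, 5.1, 7.4],
    [38.7, 5.1, 7.4],
    [38.7, 5.1, 7.4],
    [38.7, 5.1, 7.4],
    [38.7, 5.1, 7.4],
    [38.7, 5.1, 7.4],
    [38.7, 5.1, 7.4],
  ],
  delta_rot=[
    [0, 0, 10],
    [0, 0, 73.5],
    [0, 0, 73.5],
    [0, 0, 73.5],
    [0, 0, 73.5],
    [0, 0, 73.5],
    [0, 0, 73.5],
    [0, 0, 73.5],
    [0, 0, 73.5],
  ],
)

```text
clock: 17.25
ee_pos: [530.2, 46.1, 422.3]
orientation: [0.0, 1.0, 0.015, -0.002]
ft_force: [-0.6, -0.8, 0.6]
grip_width: 0.8
gripper_force: 0.0
```

```bash
cat > pl.py <<'E'
from h import *
def plates(f):
    p,P=cloud('wrist',f); X,Y,Z=P[...,0],P[...,1],P[...,2]
    m=(X>400)&(X<640)&(Y>-120)&(Y<180)&(abs(Z-(71+0.283*(X-525)))<7)
    k=cv2.morphologyEx(m.astype(np.uint8),cv2.MORPH_OPEN,np.ones((9,9)))
    N,L,S,C=cv2.connectedComponentsWithStats(k)
    for i in range(1,N):
        if S[i,4]<1500: continue
        Q=P[L==i]; Q=Q[~np.isnan(Q[:,0])]; c=Q.mean(0); A=np.c_[Q[:,:2],np.ones(len(Q))]; fpl=np.linalg.lstsq(A,Q[:,2],rcond=None)[0]
        r=cv2.minAreaRect(Q[:,:2].astype(np.float32)); z=fpl@[*r[0],1]
        print(S[i].tolist(),'c',np.round(r[0],1),'size',np.round(r[1]),'ang',round(r[2],1),'topz',round(z,1),'grad',fpl[:2].round(3))
if __name__=='__main__':
    w,d=snap('wrist','w11'); plates('w11')
    p,P=cloud('wrist','w11')
    print(sensors.get_obs()['q'])
E
python3 pl.py
```

```text
[255, 116, 49, 151, 6071] c [507.9  41.8] size [187.  46.] ang 1.2 topz 65.5 grad [0.289 0.005]
[164, 119, 76, 148, 6323] c [504.1 120.8] size [184.  63.] ang 0.8 topz 64.8 grad [0.286 0.018]
[324, 118, 65, 149, 6237] c [509.7 -39.2] size [185.  46.] ang 1.3 topz 65.5 grad [ 0.288 -0.002]
[-2.12659446e-02  4.52177520e-02  1.37900076e+00 -5.32619133e-04
  1.72018876e+00  1.52077415e+00]
```

View pics/w11.png

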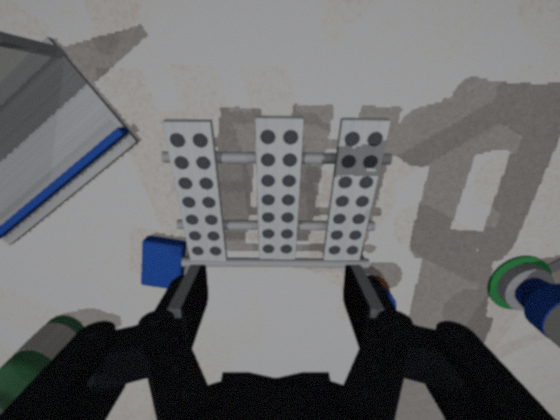

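```bash
python3 -c "
from h import *
goto([545,350,280],37.4)"
```

```text
tgt TCP [545. 350. 435.] off [2.36, -30.42, -1.21] rot [-0.0, 0.2, -35.8] z-> [ 0.  0. -1.]
```

>>> carry_out(
  gripper=[0.8, 0.8, 0.8, 0.8, 0.8, 0.8, 0.8],
  offset=[
    [2.4, -30.4, -1.2],
    [2.4, -30.4, -1.2],
    [2.4, -30.4, -1.2],
    [2.4, -30.4, -1.2],
    [2.4, -30.4, -1.2],
    [2.4, -30.4, -1.2],
    [2.4, -30.4, -1.2],
  ],
  delta_rot=[
    [0, 0, -35.8],
    [0, 0, -35.8],
    [0, 0, -35.8],
    [0, 0, -35.8],
    [0, 0, -35.8],
    [0, 0, -35.8],
    [0, 0, -35.8],
  ],
)

```text
clock: 18.18
ee_pos: [546.7, 348.5, 436.3]
orientation: [0.001, 0.948, 0.319, -0.0]
ft_force: [0.1, -0.3, 0.5]
grip_width: 0.8
gripper_force: 0.0
```

```bash
python3 - <<'E'
from h import *
w,d=snap('wrist','w12'); p,P=cloud('wrist','w12');hsv=cv2.cvtColor(p,cv2.COLOR_BGR2HSV);Z=P[...,2]
b=(hsv[...,0]>100)&(hsv[...,0]<130)&(hsv[...,1]>130)&(Z>17)&(Z<30)&(np.hypot(P[...,0]-510,P[...,1]-318)<170)
k=P[b]; c=k.mean(0); w_,V=np.linalg.eigh(np.cov((k-c)[:,:2].T)); a=V[:,1]*np.sign(V[1,1]); n=np.array([a[1],-a[0]])
s=(k-c)[:,:2]@a; t=(k-c)[:,:2]@n; print(len(k),c.round(1),a.round(4),'yaw',np.degrees(np.arctan2(n[1],n[0])).round(2),'s',np.percentile(s,[0.5,99.5]).round(1),'t',np.percentile(t,[1,99]).round(1),'z',np.percentile(k[:,2],[5,50,95]).round(1))
# profile in rack frame along n at several s
O=c[:2]+a*(s.min()+s.max())/2+n*52; print('origin',O.round(1))
D=P[...,:2]-O; rx=D@n; ry=D@a
for lo,hi in [(20,28),(60,90),(100,130),(150,175),(183,200)]:
    m=(Z>lo)&(Z<hi)&(abs(ry)<125)&(rx>20)&(rx<90); print(lo,hi,m.sum(),np.percentile(rx[m],[5,50,95]).round() if m.sum()>5 else '',np.percentile(ry[m],[1,99]).round() if m.sum()>5 else '')
m=(abs(rx)<30)&(abs(ry)<90); print('floor z',np.nanpercentile(Z[m],[5,50,95]))
E
```

```text
2330 [466.2 272.7  21. ] [0.4765 0.8792] yaw -28.45 s [-107.6  112.2] t [-91.6 114.6] z [18.  21.2 22.5]
origin [513.3 250.4]
20 28 286 [23. 46. 78.] [-57.  35.]
60 90 1208 [57. 76. 89.] [-123.  123.]
100 130 50 [77. 83. 89.] [119. 125.]
150 175 58 [77. 83. 89.] [119. 125.]
183 200 720 [60. 78. 89.] [109. 125.]
floor z [ -1.36938089   7.73808739 326.52770566]
```

View pics/w12.png

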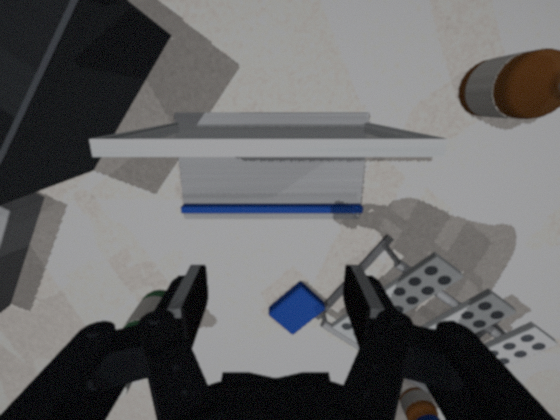

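```bash
python3 - <<'E'
from h import *
p,P=cloud('wrist','w12');hsv=cv2.cvtColor(p,cv2.COLOR_BGR2HSV);Z=P[...,2]
v,u=np.mgrid[:420,:560]
b=(hsv[...,0]>100)&(hsv[...,0]<130)&(hsv[...,1]>130)&(v>195)&(v<222)&(u>170)&(u<375)&(Z>19)
k=P[b]; c=k.mean(0); w_,V=np.linalg.eigh(np.cov((k-c)[:,:2].T)); a=V[:,1]*np.sign(V[1,1]); n=np.array([a[1],-a[0]])
s=(k-c)[:,:2]@a; t=(k-c)[:,:2]@n; print(len(k),c.round(1),'yaw',np.degrees(np.arctan2(n[1],n[0])).round(2),'s',np.percentile(s,[0.5,99.5]).round(1),'t',np.percentile(t,[1,99]).round(1),'z',np.percentile(k[:,2],[5,50,95]).round(1))
O=c[:2]+a*(s.min()+s.max())/2+n*52; print('origin',O.round(1))
D=P[...,:2]-O; rx=D@n; ry=D@a
for lo,hi in [(20,28),(60,90),(100,130),(150,175),(178,200)]:
    m=(Z>lo)&(Z<hi)&(abs(ry)<125)&(rx>20)&(rx<90); print(lo,hi,m.sum(),np.percentile(rx[m],[2,50,98]).round(1) if m.sum()>5 else '',np.percentile(ry[m],[1,99]).round() if m.sum()>5 else '')
m=(abs(rx)<30)&(abs(ry)<90); print('floor z',np.nanpercentile(Z[m],[5,50,95]))
# first plate: P1 nearest rack (513-?,126.5)
goto([511,126.5,150],1.3); goto([511,126.5,55],1.3)
E
```

```text
1237 [506.  323.1  21.3] yaw 37.29 s [-116.3  115.6] t [-4.5  4.2] z [19.8 21.4 22.6]
origin [547.6 354.3]
20 28 10 [55.4 56.7 57. ] [-115.  120.]
60 90 558 [54.8 55.  57. ] [-118.  118.]
100 130 850 [54.8 54.9 56.9] [-119.  118.]
150 175 942 [54.7 54.8 56.8] [-118.  118.]
178 200 6761 [44.9 51.  56.8] [-118.  118.]
floor z [  7.58528579 332.5917738  351.10352206]
tgt TCP [511. 126. 305.] off [-16.23, 15.47, 13.19] rot [0.0, 0.0, 35.9] z-> [ 0.  0. -1.]
tgt TCP [511. 126. 210.] off [-16.23, 15.46, 22.69] rot [0.0, 0.0, 35.9] z-> [ 0.  0. -1.]
```

>>> carry_out(
  gripper=[0.8, 0.8, 0.8, 0.8, 0.8, 0.8, 0.8, 0.8],
  offset=[
    [-16.2, 15.5, 13],
    [-16.2, 15.5, 13],
    [-16.2, 15.5, 13],
    [-16.2, 15.5, 13],
    [-16.2, 15.5, 13],
    [-16.2, 15.5, 13],
    [-16.2, 15.5, 13],
    [-16.2, 15.5, 13],
  ],
  delta_rot=[
    [0, 0, 35.9],
    [0, 0, 35.9],
    [0, 0, 35.9],
    [0, 0, 35.9],
    [0, 0, 35.9],
    [0, 0, 35.9],
    [0, 0, 35.9],
    [0, 0, 35.9],
  ],
)

```text
clock: 19.23
ee_pos: [511.8, 129.2, 308.1]
orientation: [-0.0, 1.0, 0.013, 0.001]
ft_force: [0.2, 0.4, 0.5]
grip_width: 0.795
gripper_force: 0.0
```

```bash
python3 - <<'E'
from h import *
from pl import plates
snap('wrist','w13'); plates('w13'); goto([511,126.5,55],1.3)
E
```

```text
[354, 98, 113, 199, 12612] c [520.2  42.3] size [162.  47.] ang 1.1 topz 69.2 grad [ 0.286 -0.007]
[422, 101, 138, 215, 12562] c [509.2 -38.3] size [185.  70.] ang 2.5 topz 65.4 grad [ 0.29 -0.02]
[236, 104, 108, 212, 13941] c [503.8 111.7] size [ 97. 184.] ang 89.3 topz 64.8 grad [0.288 0.012]
tgt TCP [511. 126. 210.] off [-0.09, 0.27, 9.78] rot [-0.0, -0.1, 0.2] z-> [ 0.  0. -1.]
```

View pics/w13.png

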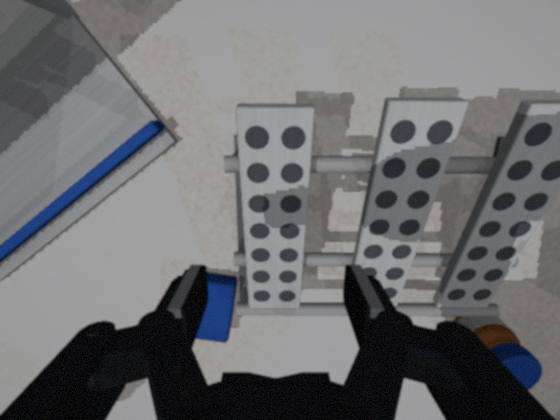

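>>> carry_out(
  gripper=[0.8, 0.8, 0.8, 0, 0, 0, 0, 0],
  offset=[
    [0, 0.25, 5],
    [0, 0.25, 9.7],
    [0, 0.25, 9.7],
    [0, 0.25, 9.7],
    [0, 0.25, 9.7],
    [0, 0.25, 9.7],
    [0, 0.25, 9.7],
    [0, 0.25, 9.7],
  ],
  delta_rot=[
    [0, 0, 0],
    [0, 0, 0],
    [0, 0, 0],
    [0, 0, 0],
    [0, 0, 0],
    [0, 0, 0],
    [0, 0, 0],
    [0, 0, 0],
  ],
)

```text
clock: 20.27
ee_pos: [512.5, 126.1, 212.7]
orientation: [-0.001, 1.0, 0.012, 0.003]
ft_force: [0.4, 1.5, 5.1]
grip_width: 0.529
gripper_force: 62.0
```

>>> carry_out(
  gripper=[0, 0, 0, 0, 0],
  offset=[
    [0, 0, -3],
    [0, 0, -8],
    [0, 0, -14],
    [0, 0, -15],
    [0, 0, -15],
  ],
  delta_rot=[
    [0, 0, 0],
    [0, 0, 0],
    [0, 0, 0],
    [0, 0, 0],
    [0, 0, 0],
  ],
)

```text
clock: 20.9
ee_pos: [511.2, 125.5, 360.1]
orientation: [0.0, 1.0, 0.012, 0.001]
ft_force: [-0.0, 0.2, -2.6]
grip_width: 0.529
gripper_force: 62.3
```

```bash
python3 - <<'E'
from h import *
snap('wrist','w14'); p,P=cloud('wrist','w14'); Z=P[...,2]; o=sensors.get_obs(); e=o['ee_pos']; print(e,o['ft_force'],o['ft_torque'])
v,u=np.mgrid[:420,:560]
g=e[2]-155
m=(abs(P[...,1]-e[1])<30)&(abs(P[...,0]-e[0])<110)&(abs(Z-g)<45)&(v<330); Q=P[m&(P[...,0]>e[0]+25)]
A=np.c_[Q[:,0]-e[0],np.ones(len(Q))]; f=np.linalg.lstsq(A,Q[:,2]-g,rcond=None)[0]; print('slope deg',np.degrees(np.arctan(f[0])),'top at TCP rel grasp z',f[1],'x range',np.percentile(P[m][:,0]-e[0],[1,99]),'y',np.percentile(Q[:,1]-e[1],[2,98]))
cv2.imwrite('pics/m14.png',p)
# placing: rack frame
O=np.array([547.6,354.3,8]); yw=np.radians(37.3); n=np.array([np.cos(yw),np.sin(yw),0]); a=np.array([-n[1],n[0],0])
for y in (65,):
  for x,z,t in [(-12,150,48)]:
    goto(O+x*n+y*a+[0,0,z],37.3,t)
E
```

```text
[510.95089399 125.5383248  358.18876478] [-0.85009293 -1.27536879 -2.93787292] [0.01573397 0.0342065  0.02120619]
slope deg 14.670236960321507 top at TCP rel grasp z 13.002687187270654 x range [-13.42081105  83.24498997] y [-21.78635941  21.60713482]
tgt TCP [407. 329. 262.] off [-9.88, -20.59, 9.66] rot [15.0, 46.5, -33.8] z-> [ 0.59  0.45 -0.67]
```

```bash
cat >> h.py <<'E'
O=np.array([547.6,354.3,8]); yw=np.radians(37.3); n=np.array([np.cos(yw),np.sin(yw),0]); a=np.array([-n[1],n[0],0])
def place(x,y,z,t=48.5,dz=6,dx=0):
    zt=np.sin(np.radians(t))*n-np.array([0,0,np.cos(np.radians(t))])
    xt=np.cos(np.radians(t))*n+np.array([0,0,np.sin(np.radians(t))])
    goto(O+x*n+y*a+[0,0,z]+dz*zt-dx*xt,37.3,t)
E
python3 -c "
from h import *
place(-12,65,150)"
```

```text
tgt TCP [410. 331. 257.] off [-9.59, -20.8, 10.16] rot [15.2, 47.0, -33.7] z-> [ 0.6   0.45 -0.66]
```

>>> carry_out(
  gripper=[0, 0, 0, 0, 0, 0, 0, 0, 0],
  offset=[
    [-9.6, -20.8, 10.2],
    [-9.6, -20.8, 10.2],
    [-9.6, -20.8, 10.2],
    [-9.6, -20.8, 10.2],
    [-9.6, -20.8, 10.2],
    [-9.6, -20.8, 10.2],
    [-9.6, -20.8, 10.2],
    [-9.6, -20.8, 10.2],
    [-9.6, -20.8, 10.2],
  ],
  delta_rot=[
    [15, 47, -34],
    [15, 47, -34],
    [15, 47, -34],
    [15, 47, -34],
    [15, 47, -34],
    [15, 47, -34],
    [15, 47, -34],
    [15, 47, -34],
    [15, 47, -34],
  ],
)

```text
clock: 22.08
ee_pos: [410.6, 331.2, 257.4]
orientation: [-0.129, 0.863, 0.294, 0.39]
ft_force: [-0.2, -0.0, -1.6]
grip_width: 0.528
gripper_force: 62.5
```

```bash
python3 - <<'E'
from h import *
snap('scene','s15'); w,_=snap('wrist','w15'); d15,_=snap('side','d15')
print(sensors.get_obs()['q'].round(2))
# plate slope from scene & wrist & side
for nn,f in [('scene','s15'),('side','d15'),('wrist','w15')]:
    p,P=cloud(nn,f); D=P-O; rx=D@n; ry=D@a; rz=D[...,2]
    m=(abs(ry-65)<24)&(rx>-70)&(rx<60)&(rz>50)&(rz<245); print(nn,m.sum())
    if m.sum()>30:
        q=np.c_[rx[m],rz[m]]; l=cv2.fitLine(q.astype(np.float32),cv2.DIST_HUBER,0,.01,.01).ravel(); print(np.degrees(np.arctan2(l[1],l[0])),l[2:],np.percentile(q,[2,98],axis=0).round().tolist(),np.percentile(ry[m],[2,98]))
place(-10,65,108);place(0,65,86)
cv2.imwrite('pics/m15.png',np.hstack([cv2.resize(w,(400,300)),cv2.resize(d15[170:380,130:410],(400,300))]))
E
```

```text
[ 0.55 -0.09  1.95  0.18  0.44  1.34]
scene 602
64.34896 [ -7.922621 161.54439 ] [[-63.0, 65.0], [55.0, 228.0]] [41.35994593 87.85447189]
side 1177
64.85147 [ -2.406395 173.49435 ] [[-58.0, 61.0], [55.0, 228.0]] [42.12411844 88.58537438]
wrist 45558
64.03442 [  0.48658428 187.36816   ] [[-51.0, 113.0], [24.0, 229.0]] [41.72136418 87.11034583]
tgt TCP [411. 332. 215.] off [-3.14, -0.05, 2.95] rot [0.1, -0.1, 0.3] z-> [ 0.6   0.45 -0.66]
tgt TCP [419. 338. 193.] off [-4.13, -0.06, 5.16] rot [0.1, -0.1, 0.3] z-> [ 0.6   0.45 -0.66]
```

View pics/m15.png

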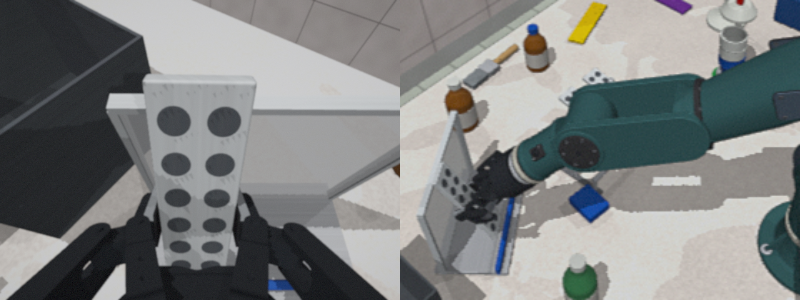

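>>> carry_out(
  gripper=[0, 0, 0, 0, 0],
  offset=[
    [-3.1, 0, 3],
    [-3.6, 0, 4],
    [-4.1, 0, 5.2],
    [-4.1, 0, 5.2],
    [-4.1, 0, 5.2],
  ],
  delta_rot=[
    [0, 0, 0.3],
    [0, 0, 0.3],
    [0, 0, 0.3],
    [0, 0, 0.3],
    [0, 0, 0.3],
  ],
)

```text
clock: 22.85
ee_pos: [420.6, 338.5, 193.8]
orientation: [-0.131, 0.863, 0.291, 0.391]
ft_force: [2.2, 0.4, 1.9]
grip_width: 0.526
gripper_force: 62.7
```

>>> carry_out(
  gripper=[0.66, 0.66, 0.66, 0.66, 0.66, 0.66, 0.66, 0.66],
  offset=[
    [0, 0, 0],
    [0, 0, 0],
    [0, 0, 0],
    [0, 0, 0],
    [0, 0, -2],
    [0, 0, -5],
    [0, 0, -10],
    [0, 0, -10],
  ],
  delta_rot=[
    [0, 0, 0],
    [0, 0, 0],
    [0, 0, 0],
    [0, 0, 0],
    [0, 0, 0],
    [0, 0, 0],
    [0, 0, 0],
    [0, 0, 0],
  ],
)

```text
clock: 23.85
ee_pos: [359.7, 292.6, 262.4]
orientation: [-0.131, 0.862, 0.291, 0.393]
ft_force: [0.0, -0.2, 0.4]
grip_width: 0.658
gripper_force: 0.0
```

```bash
cat > chk.py <<'E'
from h import *
import sys
def chk(tag,ys):
    for nn in ['scene','side','wrist']:
        snap(nn,nn[0:2]+tag); p,P=cloud(nn,nn[0:2]+tag); D=P-O; rx=D@n; ry=D@a; rz=D[...,2]
        for y in ys:
            m=(abs(ry-y)<30)&(rx>-46)&(rx<44)&(rz>15)&(rz<165)&(abs(rz-81-1.8*(rx+4))<40)
            if m.sum()>60:
                q=np.c_[rx[m],rz[m]]; l=cv2.fitLine(q.astype(np.float32),cv2.DIST_HUBER,0,.01,.01).ravel(); th=np.degrees(np.arctan(l[1]/l[0])); r=cv2.minAreaRect(np.c_[ry[m],rz[m]/np.sin(np.radians(61))].astype(np.float32))
                print(nn,y,m.sum(),'ang',round(th,1),'face x at z81',round(l[2]+(81-l[3])*l[0]/l[1],1),'z',np.percentile(q[:,1],[1,99]).round(),'y',np.percentile(ry[m],[1,99]).round(),np.round(r[0]),r[2])
if __name__=='__main__':
    chk(sys.argv[1],[float(x) for x in sys.argv[2:]])
    goto([510.5,42,200],1.3)
E
python3 chk.py 16 65
```

```text
scene 65.0 391 ang 63.1 face x at z81 -1.7 z [ 19. 163.] y [39. 88.] [ 65. 104.] 89.33300018310547
side 65.0 840 ang 62.9 face x at z81 -2.5 z [ 17. 163.] y [44. 91.] [ 67. 103.] 0.3510555922985077
wrist 65.0 12477 ang 63.1 face x at z81 -4.9 z [ 18. 164.] y [42. 87.] [ 64. 103.] 0.2993320822715759
tgt TCP [510.  42. 355.] off [5.08, 29.08, -8.81] rot [-15.1, -46.9, 33.8] z-> [ 0.  0. -1.]
```

View pics/wr16.png

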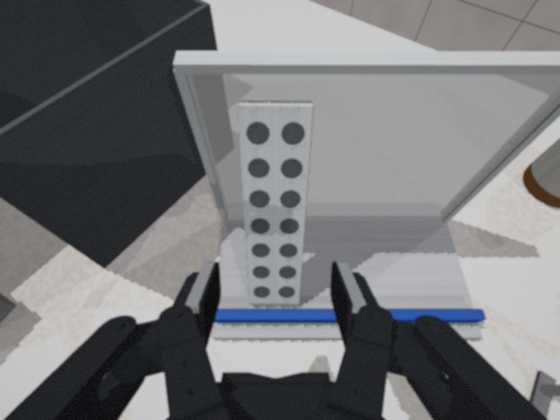

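>>> carry_out(
  gripper=[0.8, 0.8, 0.8, 0.8, 0.8, 0.8, 0.8, 0.8, 0.8, 0.8],
  offset=[
    [5.1, 29.1, -8.8],
    [5.1, 29.1, -8.8],
    [5.1, 29.1, -8.8],
    [5.1, 29.1, -8.8],
    [5.1, 29.1, -8.8],
    [5.1, 29.1, -8.8],
    [5.1, 29.1, -8.8],
    [5.1, 29.1, -8.8],
    [5.1, 29.1, -8.8],
    [5.1, 29.1, -8.8],
  ],
  delta_rot=[
    [-15.1, -46.9, 33.8],
    [-15.1, -46.9, 33.8],
    [-15.1, -46.9, 33.8],
    [-15.1, -46.9, 33.8],
    [-15.1, -46.9, 33.8],
    [-15.1, -46.9, 33.8],
    [-15.1, -46.9, 33.8],
    [-15.1, -46.9, 33.8],
    [-15.1, -46.9, 33.8],
    [-15.1, -46.9, 33.8],
  ],
)

```text
clock: 25.25
ee_pos: [510.3, 42.5, 355.6]
orientation: [-0.001, 1.0, 0.012, 0.0]
ft_force: [1.0, 1.1, -0.1]
grip_width: 0.799
gripper_force: 0.0
```

```bash
python3 - <<'E'
from h import *
from pl import plates
snap('wrist','w17'); plates('w17'); goto([510.5,42,57.7],1.3); goto([510.5,42,215],1.3)
E
```

```text
[245, 93, 86, 191, 10425] c [506.9  31.2] size [193.  78.] ang 6.5 topz 65.1 grad [0.289 0.012]
[332, 95, 89, 181, 9615] c [513.1 -39. ] size [177.  47.] ang 1.1 topz 66.6 grad [ 0.287 -0.006]
tgt TCP [510.  42. 213.] off [-0.0, 0.05, 14.3] rot [-0.1, -0.1, 0.1] z-> [ 0.  0. -1.]
tgt TCP [510.  42. 370.] off [0.02, 0.04, -1.43] rot [-0.1, -0.1, 0.1] z-> [ 0.  0. -1.]
```

>>> carry_out(
  gripper=[0.8, 0.8, 0.8, 0.8, 0, 0, 0, 0, 0],
  offset=[
    [0, 0.05, 5],
    [0, 0.05, 10],
    [0, 0.05, 14.3],
    [0, 0.05, 14.3],
    [0, 0.05, 14.3],
    [0, 0.05, 14.3],
    [0, 0.05, 14.3],
    [0, 0.05, 14.3],
    [0, 0.05, 14.3],
  ],
  delta_rot=[
    [0, 0, 0],
    [0, 0, 0],
    [0, 0, 0],
    [0, 0, 0],
    [0, 0, 0],
    [0, 0, 0],
    [0, 0, 0],
    [0, 0, 0],
    [0, 0, 0],
  ],
)

```text
clock: 26.42
ee_pos: [511.9, 41.6, 215.6]
orientation: [-0.0, 1.0, 0.012, 0.003]
ft_force: [-0.8, 1.1, 6.0]
grip_width: 0.522
gripper_force: 62.2
```

>>> carry_out(
  gripper=[0, 0, 0, 0, 0],
  offset=[
    [0, 0, -3],
    [0, 0, -8],
    [0, 0, -14],
    [0, 0, -15],
    [0, 0, -15],
  ],
  delta_rot=[
    [0, 0, 0],
    [0, 0, 0],
    [0, 0, 0],
    [0, 0, 0],
    [0, 0, 0],
  ],
)

```text
clock: 27.05
ee_pos: [510.6, 41.5, 362.7]
orientation: [-0.0, 1.0, 0.011, 0.001]
ft_force: [-0.4, -0.8, -3.2]
grip_width: 0.522
gripper_force: 62.3
```

```bash
cat > held.py <<'E'
from h import *
import sys
f='h'+sys.argv[1]; snap('wrist',f); p,P=cloud('wrist',f); Z=P[...,2]; o=sensors.get_obs(); e=o['ee_pos']; print(e,o['ft_force'],o['ft_torque'])
v,u=np.mgrid[:420,:560]; g=e[2]-155
m=(abs(P[...,1]-e[1])<30)&(abs(P[...,0]-e[0])<110)&(abs(Z-g)<45)&(v<330); Q=P[m&(P[...,0]>e[0]+25)]
A=np.c_[Q[:,0]-e[0],np.ones(len(Q))]; l=np.linalg.lstsq(A,Q[:,2]-g,rcond=None)[0]; print('slope',np.degrees(np.arctan(l[0])),l[1],'x',np.percentile(P[m][:,0]-e[0],[1,99]),'y',np.percentile(Q[:,1]-e[1],[2,98]))
place(-12,float(sys.argv[2]),150)
E
python3 held.py 18 0
```

```text
[510.29585678  41.46000652 360.8033717 ] [-0.30626783  0.58477721 -3.78367457] [-0.05565661  0.05360138 -0.04296411]
slope 14.938995108017643 9.183878681514267 x [-16.78774377  88.93912896] y [-20.94356937  22.49608821]
tgt TCP [449. 279. 257.] off [-5.53, -23.92, 10.45] rot [15.1, 47.0, -33.8] z-> [ 0.6   0.45 -0.66]
```

>>> carry_out(
  gripper=[0, 0, 0, 0, 0, 0, 0, 0, 0],
  offset=[
    [-5.5, -23.9, 10.4],
    [-5.5, -23.9, 10.4],
    [-5.5, -23.9, 10.4],
    [-5.5, -23.9, 10.4],
    [-5.5, -23.9, 10.4],
    [-5.5, -23.9, 10.4],
    [-5.5, -23.9, 10.4],
    [-5.5, -23.9, 10.4],
    [-5.5, -23.9, 10.4],
  ],
  delta_rot=[
    [15, 47, -33.8],
    [15, 47, -33.8],
    [15, 47, -33.8],
    [15, 47, -33.8],
    [15, 47, -33.8],
    [15, 47, -33.8],
    [15, 47, -33.8],
    [15, 47, -33.8],
    [15, 47, -33.8],
  ],
)

```text
clock: 28.22
ee_pos: [450.5, 279.0, 258.6]
orientation: [-0.13, 0.864, 0.291, 0.39]
ft_force: [-0.7, 0.8, -1.5]
grip_width: 0.526
gripper_force: 62.7
```

```bash
cat > pre.py <<'E'
from h import *
import sys
y=float(sys.argv[1]); dz=float(sys.argv[2]); dx=float(sys.argv[3])
snap('wrist','pre%g'%y); p,P=cloud('wrist','pre%g'%y); D=P-O; rx=D@n; ry=D@a; rz=D[...,2]
m=(abs(ry-y)<24)&(rx>-70)&(rx<60)&(rz>110)&(rz<245); q=np.c_[rx[m],rz[m]]; l=cv2.fitLine(q.astype(np.float32),cv2.DIST_HUBER,0,.01,.01).ravel(); th=np.degrees(np.arctan(l[1]/l[0])); print('ang',th,'face x at 187:',l[2]+(187.4-l[3])*l[0]/l[1],'(0.7 nominal) top z',np.percentile(q[:,1],99),'y',np.percentile(ry[m],[2,98]))
place(-10,y,108,dz=dz,dx=dx); place(0,y,86,dz=dz,dx=dx)
E
python3 pre.py 0 4 3
```

```text
ang 63.908882 face x at 187: 3.944335 (0.7 nominal) top z 233.38909614656737 y [-23.12118837  21.87997225]
tgt TCP [448. 279. 214.] off [-3.53, -0.12, 2.81] rot [0.2, -0.1, 0.1] z-> [ 0.6   0.45 -0.66]
tgt TCP [456. 285. 192.] off [-4.52, -0.13, 5.01] rot [0.2, -0.1, 0.1] z-> [ 0.6   0.45 -0.66]
```

>>> carry_out(
  gripper=[0, 0, 0, 0, 0],
  offset=[
    [-3.5, -0.1, 2.8],
    [-4, -0.1, 3.8],
    [-4.5, -0.1, 5],
    [-4.5, -0.1, 5],
    [-4.5, -0.1, 5],
  ],
  delta_rot=[
    [0, 0, 0],
    [0, 0, 0],
    [0, 0, 0],
    [0, 0, 0],
    [0, 0, 0],
  ],
)

```text
clock: 28.9
ee_pos: [456.4, 284.7, 192.7]
orientation: [-0.13, 0.863, 0.292, 0.391]
ft_force: [-0.1, -1.4, -2.2]
grip_width: 0.52
gripper_force: 62.7
```

>>> carry_out(
  gripper=[0.64, 0.64, 0.64, 0.64, 0.64, 0.64, 0.64, 0.64],
  offset=[
    [0, 0, 0],
    [0, 0, 0],
    [0, 0, 0],
    [0, 0, 0],
    [0, 0, -2],
    [0, 0, -5],
    [0, 0, -10],
    [0, 0, -10],
  ],
  delta_rot=[
    [0, 0, 0],
    [0, 0, 0],
    [0, 0, 0],
    [0, 0, 0],
    [0, 0, 0],
    [0, 0, 0],
    [0, 0, 0],
    [0, 0, 0],
  ],
)

```text
clock: 29.9
ee_pos: [395.8, 238.9, 261.8]
orientation: [-0.13, 0.862, 0.291, 0.394]
ft_force: [1.1, 0.4, 0.2]
grip_width: 0.637
gripper_force: 0.0
```

```bash
python3 chk.py 19 0 65; python3 -c "
from h import *
goto([512,-41.5,220],1.3)"
```

```text
scene 0.0 408 ang 63.6 face x at z81 -1.2 z [ 17. 164.] y [-27.  20.] [ -3. 103.] 89.29133605957031
scene 65.0 394 ang 63.1 face x at z81 -1.6 z [ 17. 164.] y [39. 88.] [ 64. 103.] 0.18941757082939148
side 0.0 738 ang 63.4 face x at z81 -1.8 z [ 17. 163.] y [-22.  25.] [  1. 103.] 89.98001861572266
side 65.0 845 ang 62.8 face x at z81 -2.4 z [ 18. 164.] y [44. 91.] [ 67. 103.] 0.8056029677391052
wrist 0.0 12348 ang 63.5 face x at z81 -4.4 z [ 18. 164.] y [-24.  21.] [ -1. 103.] 89.96444702148438
wrist 65.0 11913 ang 63.1 face x at z81 -4.9 z [ 25. 164.] y [41. 86.] [ 64. 103.] 0.23897255957126617
tgt TCP [510.  42. 355.] off [5.38, 22.66, -8.53] rot [-15.0, -47.0, 33.8] z-> [ 0.  0. -1.]
tgt TCP [512. -42. 375.] off [3.6, 29.41, -13.54] rot [-15.0, -47.0, 33.8] z-> [ 0.  0. -1.]
```

>>> carry_out(
  gripper=[0.8, 0.8, 0.8, 0.8, 0.8, 0.8, 0.8, 0.8, 0.8, 0.8],
  offset=[
    [3.6, 29.4, -13.5],
    [3.6, 29.4, -13.5],
    [3.6, 29.4, -13.5],
    [3.6, 29.4, -13.5],
    [3.6, 29.4, -13.5],
    [3.6, 29.4, -13.5],
    [3.6, 29.4, -13.5],
    [3.6, 29.4, -13.5],
    [3.6, 29.4, -13.5],
    [3.6, 29.4, -13.5],
  ],
  delta_rot=[
    [-15, -47, 33.8],
    [-15, -47, 33.8],
    [-15, -47, 33.8],
    [-15, -47, 33.8],
    [-15, -47, 33.8],
    [-15, -47, 33.8],
    [-15, -47, 33.8],
    [-15, -47, 33.8],
    [-15, -47, 33.8],
    [-15, -47, 33.8],
  ],
)

```text
clock: 31.3
ee_pos: [511.6, -40.6, 375.2]
orientation: [-0.001, 1.0, 0.012, 0.0]
ft_force: [-0.5, -0.4, 0.7]
grip_width: 0.8
gripper_force: 0.0
```

```bash
python3 - <<'E'
from h import *
from pl import plates
snap('wrist','w20'); plates('w20'); goto([512,-41.5,57.7],1.3)
E
```

```text
[243, 95, 61, 179, 8981] c [508.2 -36.6] size [187.  64.] ang 1.4 topz 65.2 grad [0.289 0.006]
tgt TCP [512. -42. 213.] off [0.02, 0.1, 16.27] rot [-0.1, -0.0, 0.1] z-> [ 0.  0. -1.]
```

>>> carry_out(
  gripper=[0.8, 0.8, 0.8, 0.8, 0, 0, 0, 0, 0],
  offset=[
    [0, 0.1, 6],
    [0, 0.1, 12],
    [0, 0.1, 16.2],
    [0, 0.1, 16.2],
    [0, 0.1, 16.2],
    [0, 0.1, 16.2],
    [0, 0.1, 16.2],
    [0, 0.1, 16.2],
    [0, 0.1, 16.2],
  ],
  delta_rot=[
    [0, 0, 0],
    [0, 0, 0],
    [0, 0, 0],
    [0, 0, 0],
    [0, 0, 0],
    [0, 0, 0],
    [0, 0, 0],
    [0, 0, 0],
    [0, 0, 0],
  ],
)

```text
clock: 32.48
ee_pos: [513.3, -42.3, 216.6]
orientation: [0.0, 1.0, 0.012, 0.003]
ft_force: [-0.4, 0.9, 6.2]
grip_width: 0.523
gripper_force: 62.1
```

>>> carry_out(
  gripper=[0, 0, 0, 0, 0],
  offset=[
    [0, 0, -3],
    [0, 0, -8],
    [0, 0, -14],
    [0, 0, -15],
    [0, 0, -15],
  ],
  delta_rot=[
    [0, 0, 0],
    [0, 0, 0],
    [0, 0, 0],
    [0, 0, 0],
    [0, 0, 0],
  ],
)

```text
clock: 33.1
ee_pos: [512.0, -42.4, 364.2]
orientation: [-0.0, 1.0, 0.011, 0.001]
ft_force: [-0.9, -0.8, -2.6]
grip_width: 0.524
gripper_force: 62.1
```

```bash
python3 held.py 21 -65
```

```text
[511.69924157 -42.29219339 362.22235264] [ 0.46812017  0.57260894 -2.10913797] [0.07027509 0.00645026 0.0308235 ]
slope 14.98979947657419 8.175561476427827 x [-17.7368605   88.63265533] y [-21.18235726  22.22570396]
tgt TCP [489. 228. 257.] off [-1.67, -27.03, 10.58] rot [15.1, 46.9, -33.8] z-> [ 0.6   0.45 -0.66]
```

>>> carry_out(
  gripper=[0, 0, 0, 0, 0, 0, 0, 0, 0],
  offset=[
    [-1.7, -27, 10.5],
    [-1.7, -27, 10.5],
    [-1.7, -27, 10.5],
    [-1.7, -27, 10.5],
    [-1.7, -27, 10.5],
    [-1.7, -27, 10.5],
    [-1.7, -27, 10.5],
    [-1.7, -27, 10.5],
    [-1.7, -27, 10.5],
  ],
  delta_rot=[
    [15, 47, -33.8],
    [15, 47, -33.8],
    [15, 47, -33.8],
    [15, 47, -33.8],
    [15, 47, -33.8],
    [15, 47, -33.8],
    [15, 47, -33.8],
    [15, 47, -33.8],
    [15, 47, -33.8],
  ],
)

```text
clock: 34.28
ee_pos: [489.2, 226.9, 258.7]
orientation: [-0.13, 0.864, 0.291, 0.39]
ft_force: [-0.5, 0.0, -2.3]
grip_width: 0.524
gripper_force: 62.3
```

```bash
python3 pre.py -65 3.5 3
```

```text
ang 63.91888 face x at 187: 4.1779947 (0.7 nominal) top z 232.48240307028462 y [-88.13200853 -43.10654681]
tgt TCP [487. 227. 214.] off [-3.48, -0.11, 2.82] rot [0.2, -0.1, 0.1] z-> [ 0.6   0.45 -0.66]
tgt TCP [495. 233. 192.] off [-4.47, -0.12, 5.03] rot [0.2, -0.1, 0.1] z-> [ 0.6   0.45 -0.66]
```

>>> carry_out(
  gripper=[0, 0, 0, 0, 0],
  offset=[
    [-3.5, -0.1, 2.8],
    [-4, -0.1, 3.8],
    [-4.5, -0.1, 5],
    [-4.5, -0.1, 5],
    [-4.5, -0.1, 5],
  ],
  delta_rot=[
    [0, 0, 0],
    [0, 0, 0],
    [0, 0, 0],
    [0, 0, 0],
    [0, 0, 0],
  ],
)

```text
clock: 34.95
ee_pos: [494.7, 232.8, 192.0]
orientation: [-0.13, 0.863, 0.292, 0.391]
ft_force: [-0.2, -0.2, -2.2]
grip_width: 0.529
gripper_force: 62.4
```

>>> carry_out(
  gripper=[0.64, 0.64, 0.64, 0.64, 0.64, 0.64, 0.64, 0.64],
  offset=[
    [0, 0, 0],
    [0, 0, 0],
    [0, 0, 0],
    [0, 0, 0],
    [0, 0, -2],
    [0, 0, -5],
    [0, 0, -10],
    [0, 0, -10],
  ],
  delta_rot=[
    [0, 0, 0],
    [0, 0, 0],
    [0, 0, 0],
    [0, 0, 0],
    [0, 0, 0],
    [0, 0, 0],
    [0, 0, 0],
    [0, 0, 0],
  ],
)

```text
clock: 35.95
ee_pos: [434.5, 186.8, 261.4]
orientation: [-0.129, 0.862, 0.291, 0.394]
ft_force: [-0.1, 0.6, 0.9]
grip_width: 0.638
gripper_force: 0.0
```

```bash
python3 chk.py 22 -65 0 65; python3 - <<'E'
from h import *
for nn,f in [('scene','sc22'),('side','si22')]:
    p,P=cloud(nn,f);hsv=cv2.cvtColor(p,cv2.COLOR_BGR2HSV);Z=P[...,2]
    r=((hsv[...,0]<8)|(hsv[...,0]>172))&(hsv[...,1]>150)&(Z>240)&(Z<290)&(np.hypot(P[...,0]-378,P[...,1]+312)<40)
    print(nn,'grip',r.sum(),np.percentile(P[r],[3,97],axis=0).round().tolist() if r.any() else '')
    m=(np.hypot(P[...,0]-378,P[...,1]+312)<45)&(Z>20)&(Z<146); print('stack',m.sum(),np.percentile(P[m],[2,98],axis=0).round().tolist() if m.any() else '')
    # white cups standing elsewhere: rim-height blobs on the open table
    k=((Z>60)&(Z<84)).astype(np.uint8); N,L,S,C=cv2.connectedComponentsWithStats(k)
    print([np.nanmedian(P[L==i],0).round().tolist() for i in range(1,N) if S[i,4]>40])
E
```

```text
scene -65.0 438 ang 63.2 face x at z81 -1.9 z [ 17. 164.] y [-91. -43.] [-67. 103.] 0.12334892153739929
scene 0.0 405 ang 63.6 face x at z81 -1.2 z [ 18. 163.] y [-26.  20.] [ -3. 103.] 0.6064214706420898
scene 65.0 397 ang 63.1 face x at z81 -1.5 z [ 17. 164.] y [39. 87.] [ 64. 103.] 0.483655720949173
side -65.0 666 ang 63.2 face x at z81 -1.9 z [ 18. 164.] y [-86. -39.] [-64. 103.] 0.7882457971572876
side 0.0 737 ang 63.3 face x at z81 -1.9 z [ 17. 164.] y [-22.  25.] [  0. 103.] 0.08499719947576523
side 65.0 836 ang 63.1 face x at z81 -2.5 z [ 17. 163.] y [44. 91.] [ 67. 103.] 0.5905373692512512
wrist -65.0 12380 ang 63.3 face x at z81 -4.7 z [ 18. 164.] y [-88. -43.] [-66. 103.] 0.10062513500452042
wrist 0.0 11948 ang 63.5 face x at z81 -4.4 z [ 25. 164.] y [-24.  21.] [ -1. 103.] 0.05939000844955444
wrist 65.0 13650 ang 63.0 face x at z81 -4.8 z [ 18. 164.] y [41. 86.] [ 64. 103.] 0.3000403940677643
tgt TCP [510.  42. 355.] off [5.46, 16.2, -8.51] rot [-15.1, -47.0, 33.8] z-> [ 0.  0. -1.]
scene grip 74 [[372.0, -319.0, 244.0], [387.0, -305.0, 281.0]]
stack 590 [[359.0, -342.0, 
[... 190 characters left out ...]
444.0, 542.0, 72.0], [-523.0, -316.0, 65.0], [503.0, 395.0, 72.0], [55.0, -21.0, 70.0], [568.0, 312.0, 73.0], [646.0, 306.0, 71.0], [561.0, 39.0, 68.0], [376.0, -86.0, 65.0], [788.0, 181.0, 71.0], [405.0, -327.0, 72.0], [798.0, -66.0, 76.0], [406.0, -657.0, 73.0]]
side grip 51 [[369.0, -313.0, 242.0], [379.0, -298.0, 280.0]]
stack 333 [[346.0, -337.0, 98.0], [408.0, -271.0, 145.0]]
[[1775.0, -446.0, 72.0], [1389.0, -2435.0, 72.0], [312.0, -997.0, 72.0], [295.0, -584.0, 71.0], [769.0, -26.0, 74.0], [752.0, 213.0, 71.0], [372.0, -82.0, 64.0], [574.0, 302.0, 73.0], [537.0, 352.0, 72.0], [496.0, 404.0, 73.0], [529.0, 460.0, 72.0], [596.0, 661.0, 72.0], [251.0, 383.0, 72.0], [401.0, 584.0, 73.0]]
```

```bash
python3 -c "
from bench import manip
print(manip.finish_job())"
```

```text
the job is handed in; nothing more can be done
None
```

The job is handed in (no verdict came back): three plates lean on the splash wall at about 63° behind the kerb, both white cups found are nested in the blue cup on the coaster, and the lamp head is over the coaster.

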